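# Unlock, level, load and lock a test platform

### The job

Get the test platform ready: squeeze the two side buttons of the lock cap together to free its hooks, lift the cap off the foot knob and stand it upright in the steel tray, then turn the foot knob until the platform is level (bubble midway between its two marks) and let go of it. Only then stand all the weights that are on the bench upright in the platform's pan, and put the cap back over the knob, fully down with both hooks sprung in again. Leave the platform level and the white-capped vial behind it undisturbed.

Things in the scene. Friction and masses are not known exactly. Their poses are not given: they have to be found in the camera images.
- instrument: Fixed test platform unit, grey base plate 130 (x) x 280 (y) x 10 mm. Origin: centre of its underside, on the bench. Its y axis runs along its length: hinge of the platform at y = -125 mm, tower with the foot knob at y = +105 mm. The tower ends in a steel deck 40 x 40 mm, 5 mm thick, top 58 mm over the bench, that overhangs its 26 mm pillar; the cap's hooks catch under that lip
- platform (a joint): Tilt of the hinged platform in rad; 0 = level, negative = the end at the knob is low. It starts low, at about -0.025 to -0.06, and stays where the knob puts it: 0.02 rad of tilt for each rad of knob
- pan (a point): Centre of the flat floor of the platform's pan (118 x 144 mm inside, long side along the instrument's y; rim 3 mm thick, 16 mm high), 34 mm over the bench when level. Axes as the instrument's when level
- foot_knob (a joint): Angle of the foot knob in rad, range -3.3 to 1.3; grows anticlockwise as seen from above, which raises the knob end of the platform. The platform is level at 0. Stiff by friction (0.06 N m), it stays where it is left
- knob_grip (a point): Middle of the foot knob, a black ribbed round knob 25 mm in diameter (27 mm over the ribs) and 20 mm high on an upright axis, 82 mm over the bench, 24 mm over the deck. The neck below it is 10 mm thick, 14 mm high. Covered by the lock cap at first
- bubble: White bubble, 10 mm long, in the green spirit level tube along the platform's robot-side edge. It slides 0.3 mm for each mrad of tilt toward the higher end and is midway between the two black marks (16 mm apart) when level. Origin: its middle
- lock_cap: Loose grey cap over the foot knob, 52 (y) x 40 (x) x 53.5 mm high, about 145 g. Origin: centre of its underside, 44.5 mm over the bench while on. Black spring levers with dome buttons on its +x and -x sides. It rests on the deck with 1.5 (x) and 3 mm (y) play; squeezed, it lifts straight off or goes on, either way round: hooks clear after 15 mm, knob after 50 mm. Stands on two feet 49 mm apart (along y)
- cap_seat (a point): Where the cap's origin lies while it is on the tower, 44.5 mm over the bench; axes as the instrument's. The cap goes back with its x axis along this x axis
- latch_far (a joint): Angle in rad of the spring lever on the cap's +x side: 0 hooked, 0.32 fully squeezed, hook clear of the lip from about 0.2; 5 to 7 N at its button, springs back. Button: dome 16 mm across, 43.5 mm over the cap's origin; over both buttons 64 mm at rest, about 54 mm squeezed. Pinch both from above, along the cap's x
- latch_near (a joint): The same for the lever on the cap's -x side
- tray: Fixed low steel tray, 130 x 130 mm, walls 3 mm thick and 18 mm high, floor 3 mm thick. Origin: centre of its underside
- weight_big_a: Calibration weight 28 mm in diameter, 35 mm high, 200 g: body 26 mm high, above it a knob 16 mm in diameter (25 to 35 mm up) to grasp. Origin: centre of its underside. May be absent
- weight_big_b: Another like weight_big_a. May be absent
- weight_small_a: Calibration weight 22 mm in diameter, 31 mm high, 100 g: body 22 mm high, above it a knob 12 mm in diameter (22 to 31 mm up) to grasp. Origin: centre of its underside. May be absent
- weight_small_b: Another like weight_small_a. May be absent
- vial: Bystander: capped sample vial with a white cap, 27 mm in diameter, 59 mm high, standing behind the test platform; leave alone
Not all that is in view belongs to the job. What is shaped like the lock_cap but red is not meant.

How it is judged (in metres and radians):
On the way, in this order (a step that is already met when the one before it is completed fails the run):
1. Both side buttons are squeezed while the cap is still on the tower (value of joint each of latch_far, latch_near above 0.2 rad and distance between lock_cap and cap_seat below 0.02 m), for 0.1 s.
2. The cap stands upright in the tray, let go (horizontal distance between lock_cap and tray below 0.055 m and height (world z) of lock_cap below 0.012 m and angle between lock_cap's own z axis and vertical below 0.1 rad and value of joint each of latch_far, latch_near below 0.1 rad), for 0.2 s.
3. The platform is level and the knob let go, the weights still on the bench (value of joint platform between -0.012 and 0.012 rad and contact force between the fingers and foot_knob below 0.5 N and height (world z) of each of weight_big_a, weight_big_b, weight_small_a, weight_small_b below 0.02 m), for 0.3 s.
At the end, for the whole second after the job is handed in: The platform is level within 0.012 rad; the lock cap sits upright on the tower within 8 mm of its seat, both levers sprung back below 0.1 rad; every weight present stands upright and at rest with its middle over the floor of the pan (value of joint platform between -0.012 and 0.012 rad and distance between lock_cap and cap_seat below 0.008 m and angle between lock_cap's own z axis and vertical below 0.06 rad and value of joint each of latch_far, latch_near below 0.1 rad and linear speed of each of lock_cap, weight_big_a, weight_big_b, weight_small_a, weight_small_b below 0.02 m/s and x of weight_big_a in the frame of pan between -0.058 and 0.058 m and y of weight_big_a in the frame of pan between -0.071 and 0.071 m and z of weight_big_a in the frame of pan between -0.006 and 0.006 m and angle between each of weight_big_a, weight_big_b, weight_small_a, weight_small_b's own z axis and vertical below 0.1 rad and x of weight_big_b in the frame of pan between -0.058 and 0.058 m and y of weight_big_b in the frame of pan between -0.071 and 0.071 m and z of weight_big_b in the frame of pan between -0.006 and 0.006 m and x of weight_small_a in the frame of pan between -0.058 and 0.058 m and y of weight_small_a in the frame of pan between -0.071 and 0.071 m and z of weight_small_a in the frame of pan between -0.006 and 0.006 m and x of weight_small_b in the frame of pan between -0.058 and 0.058 m and y of weight_small_b in the frame of pan between -0.071 and 0.071 m and z of weight_small_b in the frame of pan between -0.006 and 0.006 m); the robot touches nothing.
It fails at once if the vial is shifted by more than 3 cm or tipped (distance of vial from where it was at the start of the episode above 0.03 m or angle between vial's own z axis and vertical above 0.3 rad).
Of weight_big_a, weight_big_b, weight_small_a, weight_small_b only 3 to 4 are there at a start; the rules pass over those that are not, and their reading is None.
At some moment in a run one of weight_big_a, weight_big_b may be knocked a few centimetres aside while the robot is not near it.
It also fails if it takes over 210 s, if anything falls off the work surface, if the arm or the gripper's body presses on something with over 40 N, if the wrist force passes 120 N, or if a joint passes its speed limit or range.

### The arm

A 6-joint arm with a two-finger parallel gripper is mounted at the origin on a cart in front of the work surface, level with it; the furniture and walls round the work are solid. World frame = base frame: x ahead of the robot, y to its left, z up, the work surface at z = 0. Lengths are in m, angles in degrees, forces in N, time in s.
With the tool pointing down it reaches from about 0.4 to 0.825 m from the base axis. Payload 7 kg.
Tool frame: the origin (TCP) lies at the very end of the fingers, on their centre line; the grasp point (between the pads) lies 19 mm behind it; z points along the fingers, y is the direction in which the jaws open and shut (so a half turn about z gives the same grasp; the last joint's range is limited). The gripper opens to 88 mm and grips with 3 to 60 N. Pads are 19 mm wide; open, the fingers measure 130 mm over their backs; the gripper's body (78 mm by 193 mm) begins 47 mm behind the grasp point.
Start: joints at [80.564, 20.546, 0.682, 0, -70.136, -16.507], TCP at [0.295, 0.607, 0.227] pointing down, gripper open.
Joint ranges: [-176.03, 176.03], [-82.01, 121.73], [-58.28, 71.71], [-173.87, 95.51], [-174.79, -0.11], [-173.66, 173.66]. Speed limits (degrees/s): [136.94, 136.94, 172.46, 180, 180, 180].

### API

Orientations are given as [roll, pitch, yaw] about the fixed x, y, z axes, in that order (R = Rz(yaw) Ry(pitch) Rx(roll)).
In Python, from plant import telemetry, snapshot, calibration, workorder gives the robot as it stands. The module is installed in compiled form; this text tells all that it offers.
- The arm moves only by the tool step_arm, never from a script. Its argument "plan" is text: rows parted by semicolons, each of 7 numbers parted by spaces: the finger opening in cm, from 0 to 8.76, then the shift along the tool's x, y, z in cm, then the turn, a rotation vector about the tool's x, y, z in degrees. A call has 1 to 12 rows; each row shifts and turns the commanded pose from where the row before left it, along the tool's axes as they then stand; what a row does not reach is not made up. A row lasts 1/12 s, in which the tool goes at most 41.7 mm and 7.16 degrees, less where a joint would pass 70% of its speed; a pose out of reach is approached as far as the arm can. A call with a gripper value outside its range is refused whole. The fingers move at their own pace and stop on an object; the grip force is fixed at half the most. Time passes only in rows, so rows that do not move let the fingers close. It gives the time, the measured TCP pose, the force and the opening at its end, in the units of the state.
- telemetry.get_obs(): the state, without advancing time (a new reading comes with each control period).
- snapshot(name): name is "scene" or "top"; returns the picture (420x560x3 uint8, blue, green, red); there is no depth.
- calibration(name): a dict with "K" (3x3 intrinsics, pixels), "camera_from_world" (4x4, takes a point from world to camera coordinates). Camera axes: x right, y up, looking along -z (the intrinsics and any distortion apply to the point x, -y, -z); pixel columns grow to the right and rows downward; lengths in m; the calibration is good to about 2 mm. A picture is of the moment at which its call begins. calibration takes no time and is no camera call.
- workorder.close_job(): hands the job in, once; it reports no verdict.
The state is a dict: "clock": time; "joint_pos": joint angles; "qvel": joint speeds; "tau": joint torques, N m; "tool_pos": TCP position; "orientation": TCP orientation; "force": force on the tool from outside, world axes, zero at the start; "moment": the same for the moment, N m; "opening": finger opening in m.
Only numpy, scipy, OpenCV 4.12 (cv2) and the standard library are available. Lean on these libraries where they do the work, as an engineer would, in place of code of your own. Each camera call takes 0.05 s, during which the arm holds its last target.

## Working session

There is one attempt and no reset: what is moved stays moved. The work goes in short steps, Python scripts to look and compute and a tool call to move; the robot and the scene stay as the last step left them, time stands still between calls to the robot, and variables do not carry over. Pictures are saved under pics/ and viewed, and the job is handed in when it is done.

Besides the shell and the picture viewer there is one more tool, called after "Call:" as a command line: name --argument value ..., lists and objects as JSON in quotes. step_arm: Moves the arm, as the interface text tells. Its arguments: {"type":"object","properties":{"plan":{"type":"string"}},"required":["plan"]}

```bash
mkdir -p pics; ls; cat > h.py <<'E'
import numpy as np, cv2
from plant import telemetry, snapshot, calibration, workorder
def snap(n,f):
    im=np.array(snapshot(n)); cv2.imwrite(f'pics/{f}.png',im); return im
def crop(im,f,u0,v0,u1,v1,s):
    c=cv2.resize(im[v0:v1,u0:u1],None,fx=s,fy=s,interpolation=cv2.INTER_CUBIC); cv2.imwrite(f'pics/{f}.png',c)
def ray(n,u,v):
    c=calibration(n);K=np.array(c["K"]);T=np.array(c["camera_from_world"])
    d=np.linalg.inv(K)@[u,v,1]; d=np.array([d[0],-d[1],-d[2]])
    R=T[:3,:3];t=T[:3,3]; return -R.T@t, R.T@d
def onz(n,u,v,z):
    o,d=ray(n,u,v); return o+d*(z-o[2])/d[2]
def proj(n,p):
    c=calibration(n);K=np.array(c["K"]);T=np.array(c["camera_from_world"])
    q=T[:3,:3]@np.array(p)+T[:3,3]; w=K@[q[0],-q[1],-q[2]]; return w[:2]/w[2]
def two(a,b):
    (o1,d1),(o2,d2)=ray('scene',*a),ray('top',*b)
    s=np.linalg.lstsq(np.c_[d1,-d2],o2-o1,rcond=None)[0]
    p,q=o1+d1*s[0],o2+d2*s[1]; return (p+q)/2,np.linalg.norm(p-q)
E
python3 - <<'E'
from h import *
for n in ('scene','top'):
    snap(n,n+'0'); c=calibration(n); print({k:np.round(np.array(v),3).tolist() if k!='x' else 0 for k,v in c.items()}); print(ray(n,280,210))
print(telemetry.get_obs())
E
```

```text
pics
{'K': [[448.006, 0.0, 277.637], [0.0, 448.006, 210.777], [0.0, 0.0, 1.0]], 'camera_from_world': [[-0.506, -0.863, -0.002, 0.281], [0.392, -0.232, 0.89, -0.297], [-0.769, 0.449, 0.455, -0.823], [0.0, 0.0, 0.0, 1.0]]}
(array([-0.37368477,  0.54277083,  0.63999531]), array([ 0.76660336, -0.45427855, -0.45385143]))
{'K': [[443.308, 0.0, 288.366], [0.0, 443.308, 219.475], [0.0, 0.0, 1.0]], 'camera_from_world': [[0.081, -0.997, -0.007, -0.041], [0.973, 0.078, 0.219, -0.55], [-0.218, -0.024, 0.976, -1.17], [0.0, 0.0, 0.0, 1.0]]}
(array([ 0.28334805, -0.02595733,  1.261542  ]), array([ 0.23743737,  0.04462316, -0.97079616]))
{'clock': 0.1, 'joint_pos': array([ 8.05608799e+01,  2.05865818e+01,  6.38547289e-01, -1.72265287e-02,
       -7.01359539e+01, -1.65078185e+01]), 'qvel': array([-0.03739226, -0.05214227,  0.12998684,  0.15158908,  0.04469372,
        0.09560768]), 'tau': array([-2.13474130e-03, -5.84162092e+01,  2.93751240e+01,  7.01535031e+00,
        1.01768947e-02, -5.56643772e-05]), 'tool_pos': array([0.29516391, 0.60655308, 0.22572283]), 'orientation': array([ 1.79914871e+02, -8.33971382e-03, -2.59527977e+01]), 'force': array([-0.35503608,  0.24787244, -1.10638834]), 'moment': array([-0.06589933,  0.00103349,  0.02982868]), 'opening': 0.08746850288674834}
```

View pics/scene0.png

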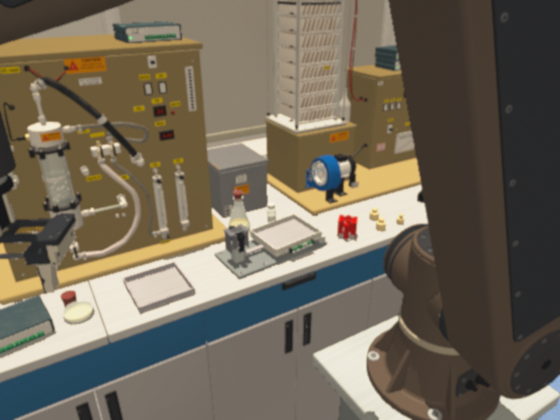

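View pics/top0.png

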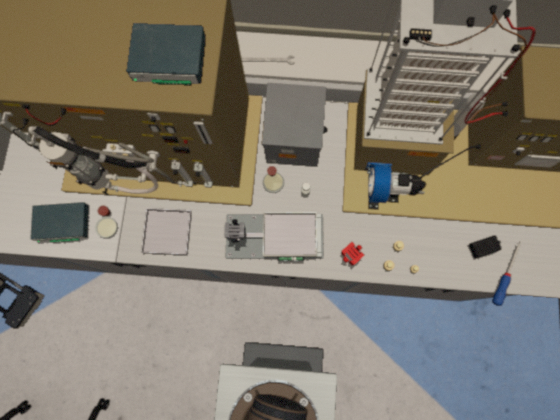

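The scene view shows the tray at (158,287), the instrument at (265,245), the red decoy at (347,226) and brass weights at about (375..400,214..225). In the top view the tower with the grey cap is at (235,232), the pan at (290,236), the tray at (167,232), the red decoy at (352,254), and three weights at (398,246), (389,266) and (415,269). I'll enlarge these.

```bash
python3 - <<'E'
from h import *
t=cv2.imread('pics/top0.png'); s=cv2.imread('pics/scene0.png')
crop(t,'t0a',215,195,335,275,6); crop(t,'t0b',330,225,440,285,7); crop(s,'s0a',205,180,335,277,6)
crop(s,'s0b',325,195,425,250,7)
hsv=cv2.cvtColor(t,cv2.COLOR_BGR2HSV)
m=cv2.inRange(hsv,(15,70,120),(35,255,255)); m[:, :360]=0; m[:235]=0; m[290:]=0
n,l,st,ce=cv2.connectedComponentsWithStats(m)
for i in range(1,n):
  if st[i,4]>8: print(st[i],ce[i],onz('top',*ce[i],0.03))
E
```

```text
[393 241  11  10  76] [398.14473684 245.55263158] [ 0.50859637 -0.30860319  0.03      ]
[384 261  10  10  78] [388.38461538 265.12820513] [ 0.45133676 -0.28310567  0.03      ]
[410 266   8   7  46] [413.7826087  268.80434783] [ 0.44677709 -0.35352824  0.03      ]
```

View pics/t0a.png

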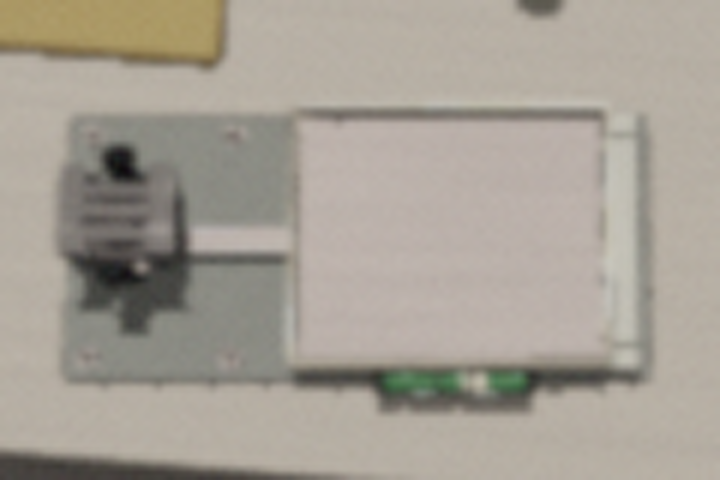

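View pics/t0b.png

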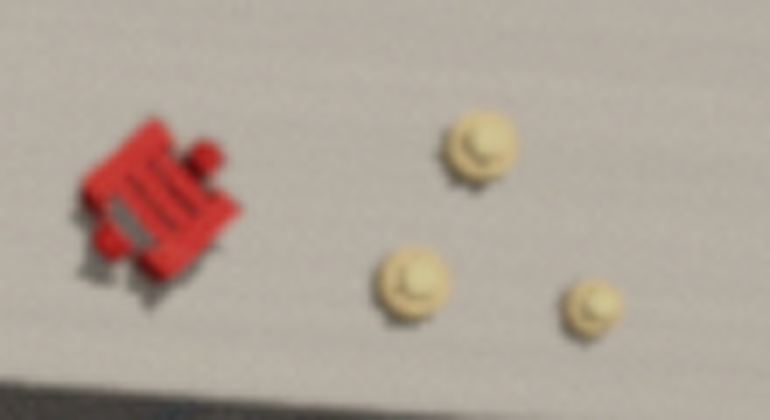

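View pics/s0a.png

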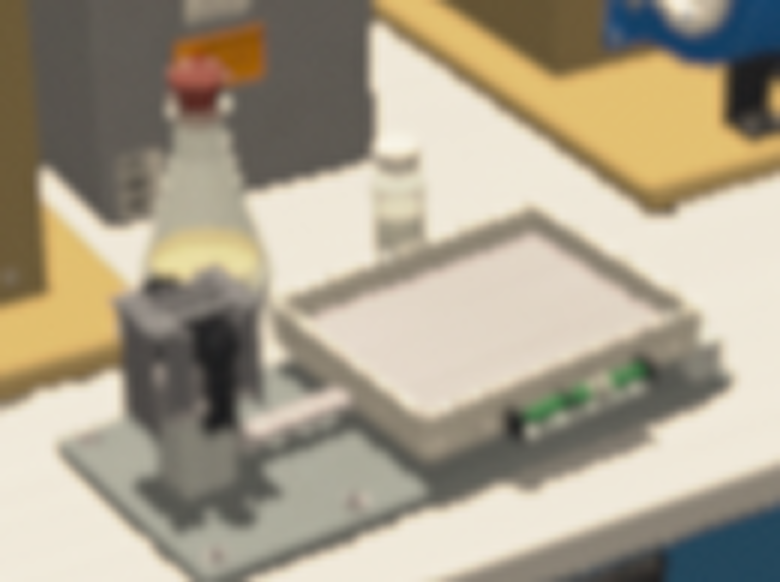

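View pics/s0b.png

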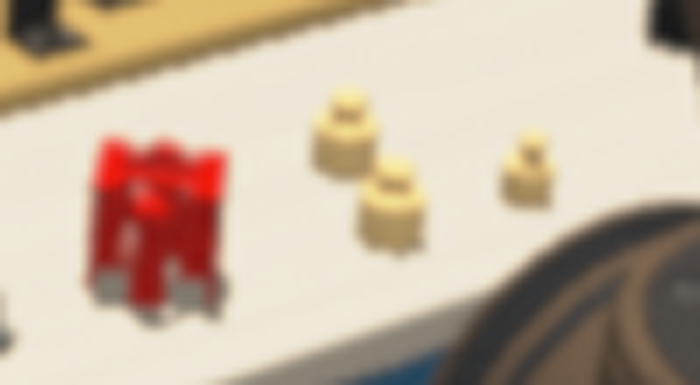

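```bash
python3 - <<'E'
from h import *
t=cv2.imread('pics/top0.png')
hsv=cv2.cvtColor(t,cv2.COLOR_BGR2HSV)
for p in [(245,218),(235,232),(245,255),(290,236),(318,236),(215,240),(300,266),(167,232)]: print(p,hsv[p[1],p[0]],t[p[1],p[0]])
for n,p in dict(tl=(227,213.8),bl=(225.8,258.3),br=(323,258.3),tr=(322.5,213.8)).items(): print(n,onz('top',*p,0.01))
# tray rim corners
crop(t,'t0c',130,195,205,265,8)
for n,p in dict(flaskbase=(273,183),stop=(271,171),vialcap=(306,188)).items(): print(n,onz('top',*p,0.0),onz('top',*p,0.059))
print('flask',two((239,193),(271.5,171)))
print('vial',two((271.5,205),(306,187)))
E
```

```text
(245, 218) [ 37  16 142] [133 142 140]
(235, 232) [  8  19 106] [ 98 100 106]
(245, 255) [ 35  11 138] [132 138 137]
(290, 236) [ 12  21 185] [170 176 185]
(318, 236) [ 23  17 196] [183 193 196]
(215, 240) [ 17  25 183] [165 175 183]
(300, 266) [ 20  25 182] [164 176 182]
(167, 232) [ 11  23 177] [161 167 177]
tl [0.56586063 0.18408893 0.01      ]
bl [0.4363996  0.17299616 0.01      ]
br [ 0.45857802 -0.10207198  0.01      ]
tr [ 0.58795804 -0.09230227  0.01      ]
flaskbase [0.67260025 0.05983202 0.        ] [0.65439564 0.05581981 0.059     ]
stop [0.70946488 0.06912684 0.        ] [0.68953618 0.06467993 0.059     ]
vialcap [ 0.6649355  -0.03905342  0.        ] [ 0.64708936 -0.03844094  0.059     ]
flask (array([0.67178916, 0.05863472, 0.11018346]), np.float64(0.0019459237074380567))
vial (array([ 0.65157545, -0.03723145,  0.05638821]), np.float64(0.0025055369796254316))
```

View pics/t0c.png

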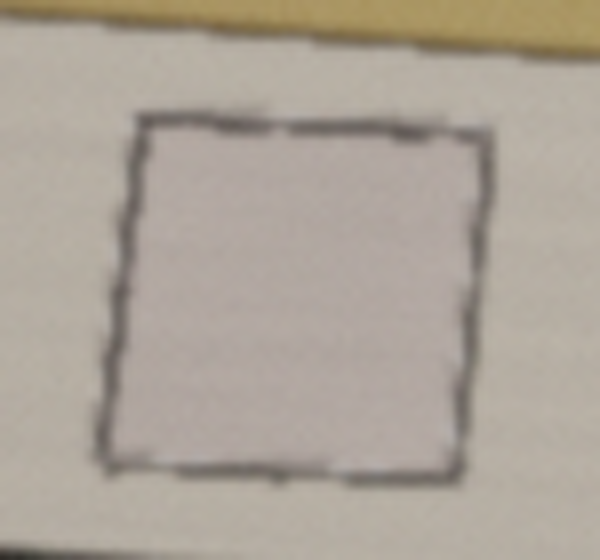

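```bash
python3 - <<'E'
from h import *
for p in [(234.7,221.7),(235.3,239.5),(235,230.6)]: print(onz('top',*p,0.088),onz('top',*p,.098))
print('tray')
P=[onz('top',130+a/8,195+b/8,0.018) for a,b in [(140,118),(488,128),(458,478),(102,467)]]
for p in P: print(p)
print(np.mean(P,0))
# seat projected to top
for p in [(0.5038,0.1454,.098),(0.5038,0.1454,.0)]: print(proj('top',p),proj('scene',p))
E
python3 - <<'E'
from h import *
t=cv2.imread('pics/top0.png');crop(t,'t0d',218,212,252,252,18)
s=cv2.imread('pics/scene0.png');crop(s,'s0d',218,220,255,270,12)
E
```

```text
[0.52801806 0.14770111 0.088     ] [0.52593317 0.14622133 0.098     ]
[0.47942188 0.14081362 0.088     ] [0.47775109 0.13939253 0.098     ]
[0.50361067 0.14424187 0.088     ] [0.50173377 0.14279157 0.098     ]
tray
[0.55767702 0.41378419 0.018     ]
[0.5640258  0.28755199 0.018     ]
[0.43668466 0.28166231 0.018     ]
[0.43043831 0.40801806 0.018     ]
[0.49720645 0.34775414 0.018     ]
[234.11516021 229.76916711] [237.02853302 229.72093649]
[238.37814781 236.43189059] [238.70215725 263.13744014]
```

View pics/t0d.png

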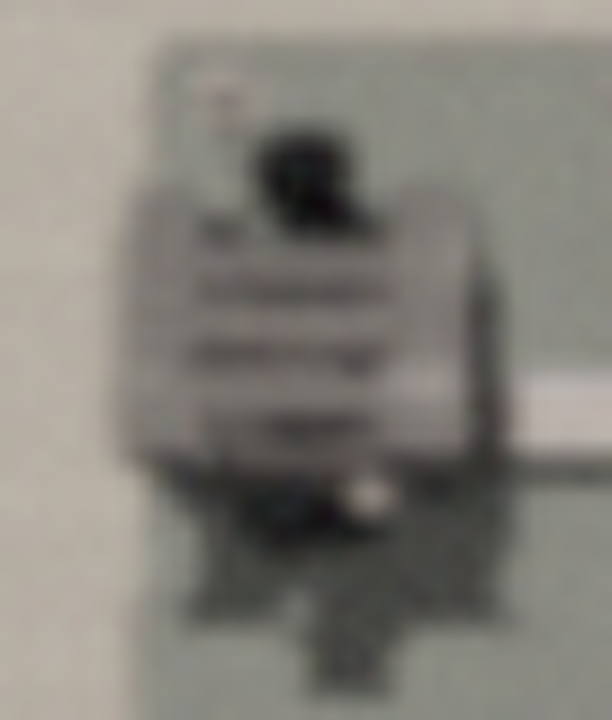

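View pics/s0d.png

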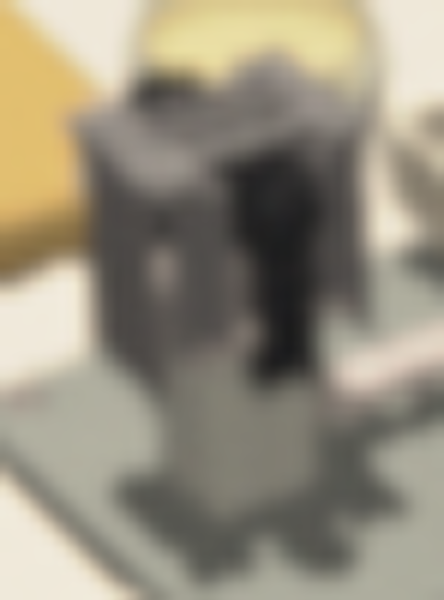

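Candidates for the cap are the grey one on the tower at top (235,230) and the red one at (352,254), which is the decoy. The grey one sits on the tower and is the one meant, as the enlarged crop confirms. The seat is at about (0.503, 0.1445) with yaw about 4.8°, and the tray is at (0.497, 0.348). I'll start by turning the tool.

Call:
step_arm --plan "8.7 0 0 0 0 0 6.55; 8.7 0 0 0 0 0 6.55; 8.7 0 0 0 0 0 6.55; 8.7 0 0 0 0 0 6.55; 8.7 0 0 0 0 0 6.55; 8.7 0 0 0 0 0 6.55; 8.7 0 0 0 0 0 6.55; 8.7 0 0 0 0 0 6.55; 8.7 0 0 0 0 0 6.55; 8.7 0 0 0 0 0 0"

```text
clock: 0.93
tool_pos: [0.2952, 0.6067, 0.226]
orientation: [180.0, -0.0, -85.2]
force: [-0.1, -0.8, -0.1]
opening: 0.0872
```

```bash
cat >> h.py <<'E'
from scipy.spatial.transform import Rotation as Ro
def go(x,y,z,yaw=None):
    o=telemetry.get_obs(); R=Ro.from_euler('xyz',o['orientation'],degrees=True)
    d=R.inv().apply(np.array([x,y,z])-o['tool_pos'])*100
    print('t %.2f'%o['clock'],'pos',np.round(o['tool_pos'],4),'rpy',np.round(o['orientation'],2),'open %.4f'%o['opening'],'F',np.round(o['force'],1))
    print('shift tool cm',np.round(d,2),'norm',np.linalg.norm(d).round(2))
    if yaw is not None: print('rotvec',np.round((R.inv()*Ro.from_euler('xyz',[180,0,yaw],degrees=True)).as_rotvec(degrees=True),2))
E
python3 -c "
from h import *
go(.503,.1445,.16,-85)"
```

```text
t 0.93 pos [0.2952 0.6067 0.226 ] rpy [ 1.7997e+02 -5.0000e-02 -8.5200e+01] open 0.0872 F [-0.1 -0.8 -0.1]
shift tool cm [ 47.79 -16.84   6.64] norm 51.1
rotvec [ 0.03 -0.05 -0.2 ]
```

Call:
step_arm --plan "8.7 3.2 -1.12 0.2 0 0 0; 8.7 3.2 -1.12 0.2 0 0 0; 8.7 3.2 -1.12 0.2 0 0 0; 8.7 3.2 -1.12 0.2 0 0 0; 8.7 3.2 -1.12 0.2 0 0 0; 8.7 3.2 -1.12 0.2 0 0 0; 8.7 3.2 -1.12 0.2 0 0 0; 8.7 3.2 -1.12 0.2 0 0 0; 8.7 3.2 -1.12 0.2 0 0 0; 8.7 3.2 -1.12 0.2 0 0 0; 8.7 3.2 -1.12 0.2 0 0 0; 8.7 3.2 -1.12 0.2 0 0 0"

```text
clock: 1.93
tool_pos: [0.4636, 0.2348, 0.2026]
orientation: [-180.0, 0.0, -84.6]
force: [0.5, 0.5, 0.0]
opening: 0.0868
```

Call:
step_arm --plan "8.7 3 -1.1 1 0 0 0; 8.7 3 -1.1 1 0 0 0; 8.7 3 -1.1 1 0 0 0; 8.7 0 0 0 0 0 0; 8.7 0 0 0 0 0 0"

```text
clock: 2.35
tool_pos: [0.5043, 0.148, 0.1718]
orientation: [179.9, -0.0, -84.9]
force: [0.0, 0.1, 0.3]
opening: 0.087
```

```bash
python3 -c "
from h import *
t=snap('top','top1');s=snap('scene','scene1')
crop(t,'t1a',190,190,330,290,5.5);crop(s,'s1a',190,160,330,280,5)
go(.503,.1445,.072,-85)"
```

```text
t 2.45 pos [0.5043 0.1499 0.1727] rpy [-179.99    0.    -84.8 ] open 0.0872 F [-0.8 -1.   0.1]
shift tool cm [ 0.52  0.18 10.07] norm 10.08
rotvec [-0.01  0.    0.2 ]
```

View pics/t1a.png

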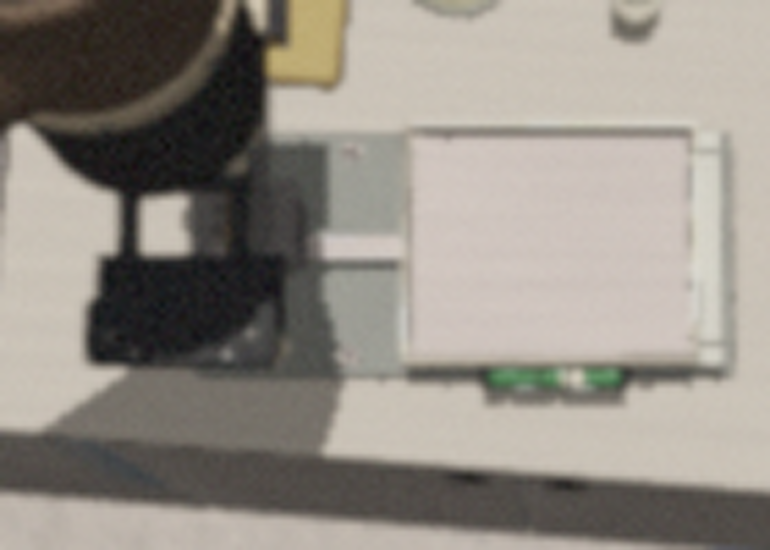

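View pics/s1a.png

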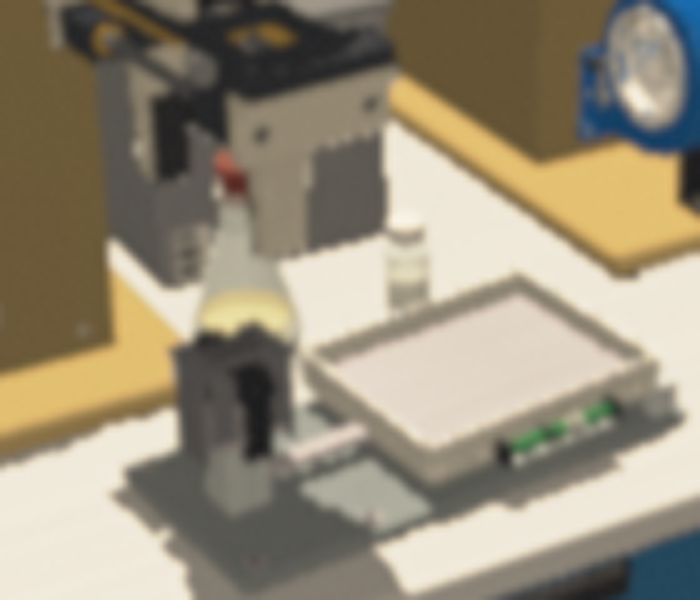

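The gripper is over the cap, clear of the flask.

Call:
step_arm --plan "8.7 0.4 0.1 0 0 0 0; 8.7 0 0 2 0 0 0; 8.7 0 0 2 0 0 0; 8.7 0 0 2 0 0 0; 8.7 0 0 2 0 0 0; 8.7 0 0 1.2 0 0 0; 8.7 0 0 0.8 0 0 0; 8.7 0 0 0 0 0 0; 8.7 0 0 0 0 0 0"

```text
clock: 3.2
tool_pos: [0.5036, 0.1463, 0.0729]
orientation: [-180.0, -0.0, -84.8]
force: [-0.2, -0.1, -0.7]
opening: 0.0874
```

```bash
python3 -c "
from h import *
s=snap('scene','scene2')
crop(s,'s2a',200,170,300,280,6)
go(.503,.1445,.072,-85)"
```

```text
t 3.25 pos [0.504  0.1463 0.0734] rpy [-1.7994e+02  2.0000e-02 -8.4820e+01] open 0.0872 F [ 0.4 -0.3  0.2]
shift tool cm [0.17 0.12 0.14] norm 0.25
rotvec [-0.06  0.02  0.18]
```

View pics/s2a.png

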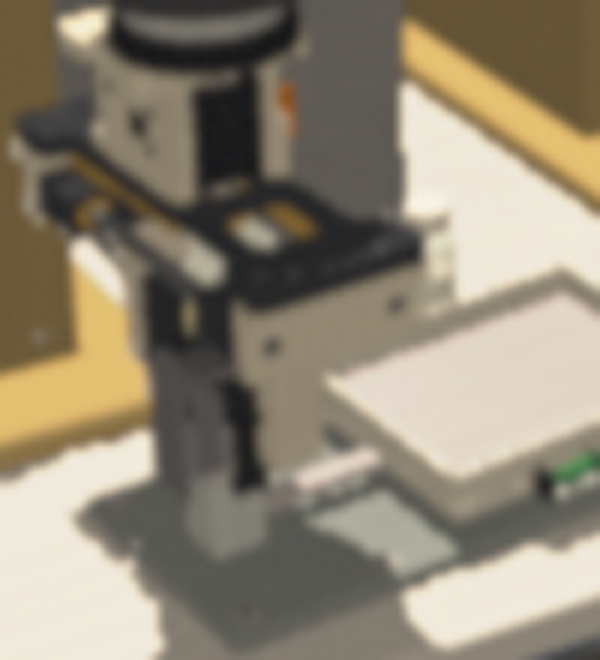

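The fingers straddle the cap. I'll close on the buttons.

Call:
step_arm --plan "7 0.1 0.05 0 0 0 0; 6 0 0 0 0 0 0; 5 0 0 0 0 0 0; 4.5 0 0 0 0 0 0; 4.5 0 0 0 0 0 0; 4.5 0 0 0 0 0 0; 4.5 0 0 0 0 0 0; 4.5 0 0 0 0 0 0; 4.5 0 0 0 0 0 0; 4.5 0 0 0 0 0 0"

```text
clock: 4.08
tool_pos: [0.5041, 0.1449, 0.0744]
orientation: [-179.9, 0.0, -84.9]
force: [-4.3, -0.9, 15.0]
opening: 0.0516
```

```bash
python3 -c "
from h import *
s=snap('scene','scene3')
crop(s,'s3a',200,170,300,280,6)
go(.503,.1445,.072,-85)"
```

```text
t 4.13 pos [0.5041 0.1449 0.0744] rpy [-1.7987e+02  3.0000e-02 -8.4850e+01] open 0.0516 F [-3.3 -1.4 15.7]
shift tool cm [0.03 0.11 0.24] norm 0.27
rotvec [-0.13  0.03  0.15]
```

View pics/s3a.png

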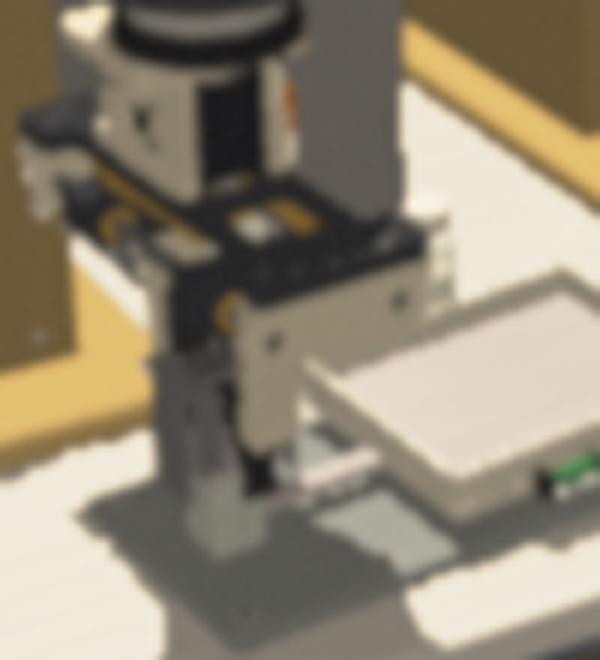

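The opening is 51.6 mm, so the buttons are fully squeezed. Lifting.

Call:
step_arm --plan "4.5 0 0 -0.3 0 0 0; 4.5 0 0 -0.5 0 0 0; 4.5 0 0 -0.7 0 0 0; 4.5 0 0 -1 0 0 0; 4.5 0 0 -1 0 0 0; 4.5 0 0 -1 0 0 0; 4.5 0 0 -1 0 0 0; 4.5 0 0 -1 0 0 0; 4.5 0 0 -1 0 0 0; 4.5 0 0 0 0 0 0"

```text
clock: 4.97
tool_pos: [0.5043, 0.1453, 0.1501]
orientation: [-179.8, 0.1, -84.9]
force: [1.5, 0.1, -1.9]
opening: 0.0519
```

```bash
python3 -c "
from h import *
s=snap('scene','scene4')
crop(s,'s4a',200,150,300,280,6)
go(.497,.348,.16,-85)"
```

```text
t 5.02 pos [0.5038 0.1451 0.1489] rpy [-1.7987e+02  7.0000e-02 -8.4890e+01] open 0.0515 F [ 0.7  0.5 -1.7]
shift tool cm [-20.27  -1.13  -1.08] norm 20.33
rotvec [-0.13  0.07  0.11]
```

View pics/s4a.png

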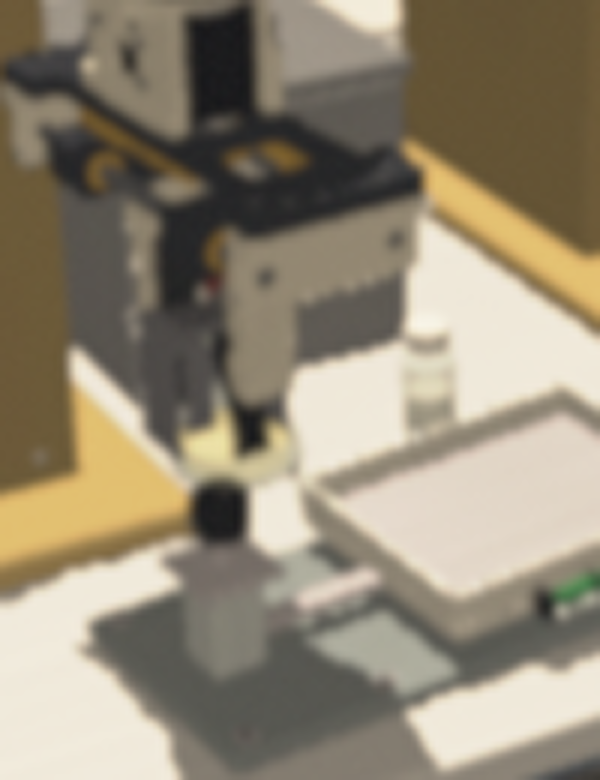

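The cap is clear of the black knob. Now to the tray.

Call:
step_arm --plan "4.5 -1.5 0 0 0 0 0; 4.5 -2.7 -0.2 0 0 0 0; 4.5 -2.7 -0.2 0 0 0 0; 4.5 -2.7 -0.2 0 0 0 0; 4.5 -2.7 -0.2 0 0 0 0; 4.5 -2.7 -0.2 0 0 0 0; 4.5 -2.7 -0.1 0 0 0 0; 4.5 -1.6 0 0 0 0 0; 4.5 -1 0 0 0 0 0; 4.5 0 0 0 0 0 0; 4.5 0 0 0 0 0 0; 4.5 0 0 0 0 0 0"

```text
clock: 6.02
tool_pos: [0.4959, 0.3467, 0.1473]
orientation: [180.0, -0.0, -84.9]
force: [0.4, 0.6, -1.7]
opening: 0.0515
```

```bash
python3 -c "
from h import *
s=snap('scene','scene5')
crop(s,'s5a',100,200,220,320,5)
go(.497,.348,.034,-85)"
```

```text
t 6.07 pos [0.496  0.3466 0.1475] rpy [ 1.7997e+02 -2.0000e-02 -8.4940e+01] open 0.0517 F [ 0.3 -0.5 -1.8]
shift tool cm [-0.13 -0.12 11.35] norm 11.35
rotvec [ 0.03 -0.02  0.06]
```

View pics/s5a.png

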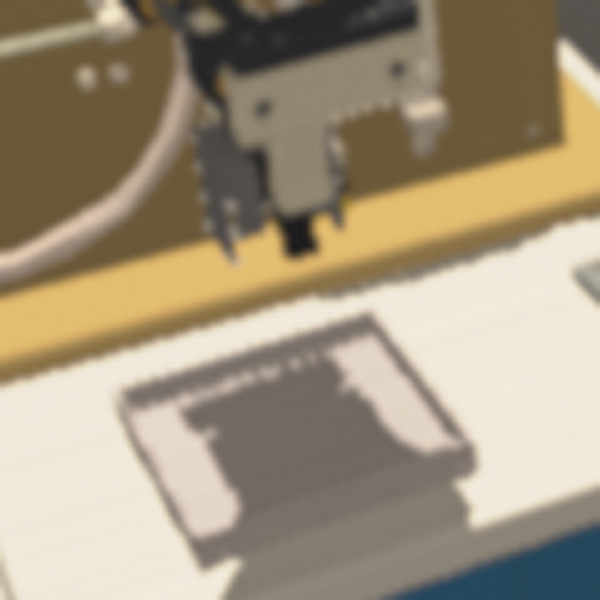

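Call:
step_arm --plan "4.5 0 0 2 0 0 0; 4.5 0 0 2 0 0 0; 4.5 0 0 2 0 0 0; 4.5 0 0 2 0 0 0; 4.5 0 0 1.5 0 0 0; 4.5 0 0 1 0 0 0; 4.5 0 0 0.3 0 0 0; 4.5 0 0 0 0 0 0; 4.5 0 0 0 0 0 0"

```text
clock: 6.82
tool_pos: [0.4966, 0.3479, 0.0404]
orientation: [-180.0, 0.0, -84.9]
force: [-0.3, 0.2, -1.6]
opening: 0.0516
```

Call:
step_arm --plan "4.5 0 0 0.1 0 0 0; 4.5 0 0 0.1 0 0 0; 4.5 0 0 0.1 0 0 0; 4.5 0 0 0 0 0 0; 4.5 0 0 0 0 0 0"

```text
clock: 7.23
tool_pos: [0.4961, 0.3479, 0.0367]
orientation: [-180.0, 0.0, -84.9]
force: [-0.1, -0.9, -1.7]
opening: 0.0514
```

Call:
step_arm --plan "4.5 0 0 0.1 0 0 0; 4.5 0 0 0.1 0 0 0; 4.5 0 0 0.1 0 0 0; 4.5 0 0 0 0 0 0; 4.5 0 0 0 0 0 0"

```text
clock: 7.65
tool_pos: [0.4961, 0.3478, 0.0336]
orientation: [180.0, -0.0, -84.9]
force: [-0.9, -0.2, 1.7]
opening: 0.0519
```

```bash
python3 -c "
from h import *
s=snap('scene','scene6')
crop(s,'s6a',110,220,210,320,6)
go(.497,.348,.034,-85)"
```

```text
t 7.70 pos [0.4961 0.3478 0.0336] rpy [-180.     -0.    -84.89] open 0.0518 F [-0.8 -0.5  0.7]
shift tool cm [-0.01 -0.09 -0.04] norm 0.1
rotvec [-0.   -0.    0.11]
```

View pics/s6a.png

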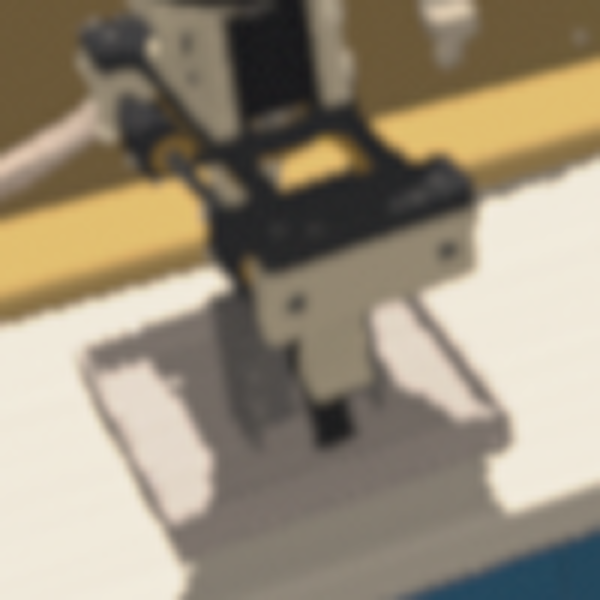

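The force rose by about 3 N, so the cap stands on the tray floor. I'll open and retreat.

Call:
step_arm --plan "5.4 0 0 0.05 0 0 0; 5.8 0 0 0 0 0 0; 6.2 0 0 0 0 0 0; 6.8 0 0 0 0 0 0; 8 0 0 0 0 0 0; 8.7 0 0 0 0 0 0; 8.7 0 0 0 0 0 0; 8.7 0 0 -1 0 0 0; 8.7 0 0 -2 0 0 0; 8.7 0 0 -3 0 0 0; 8.7 0 0 -3 0 0 0; 8.7 0 0 -3 0 0 0"

```text
clock: 8.7
tool_pos: [0.496, 0.3476, 0.1552]
orientation: [-180.0, -0.0, -84.9]
force: [-0.5, 0.2, -0.4]
opening: 0.087
```

Call:
step_arm --plan "8.7 -2 0 -2 0 0 0; 8.7 -3 0 0 0 0 0; 8.7 -3 0 0 0 0 0; 8.7 -3 0 0 0 0 0"

```text
clock: 9.03
tool_pos: [0.4846, 0.4563, 0.1745]
orientation: [179.8, -0.1, -85.0]
force: [-32.3, -28.5, 3.5]
opening: 0.0874
```

```bash
python3 -c "
from h import *
s=snap('scene','scene7');t=snap('top','top7')
a=cv2.resize(s[220:320,110:280],None,fx=4.5,fy=4.5,interpolation=2);b=cv2.resize(t[200:270,140:310],None,fx=4.5,fy=4.5,interpolation=2)
cv2.imwrite('pics/c7.png',np.vstack([a,b])[:,:])
go(.503,.1445,.16,-85)"
```

```text
t 9.13 pos [0.4832 0.4596 0.1725] rpy [ 1.7978e+02 -8.0000e-02 -8.4740e+01] open 0.0871 F [-12.6   4.2  -0.2]
shift tool cm [31.56  0.91  1.29] norm 31.6
rotvec [ 0.22 -0.08  0.26]
```

View pics/c7.png

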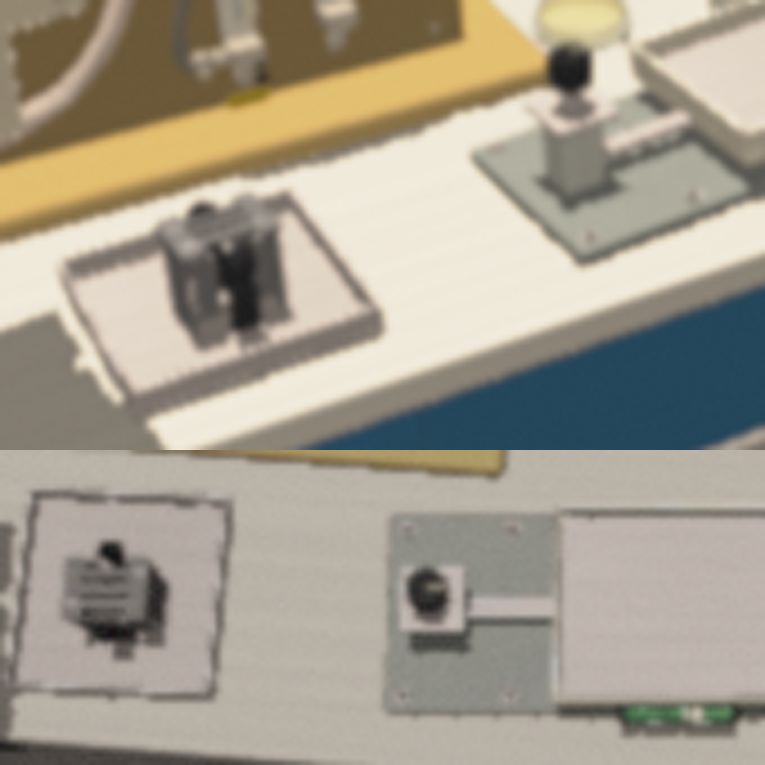

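The cap stands upright in the tray at top (165,232), and the black knob is bare at top (235,231). Going left, the tool brushed something, with a force of about 40 N, so I'm moving back at once and will stay away from there.

Call:
step_arm --plan "8.7 1 0.2 0 0 0 0; 8.7 2 0.2 0 0 0 0; 8.7 3 0 0 0 0 0; 8.7 3.2 0 0 0 0 0; 8.7 3.2 0 0 0 0 0; 8.7 3.2 0 0 0 0 0; 8.7 3.2 0 0 0 0 0; 8.7 3.2 0 0 0 0 0; 8.7 3.2 0 0 0 0 0; 8.7 3.2 0 0 0 0 0; 8.7 2.5 0 0 0 0 0; 8.7 1 0 0 0 0 0"

```text
clock: 10.13
tool_pos: [0.5104, 0.1363, 0.1741]
orientation: [-180.0, 0.0, -85.0]
force: [-0.1, -0.4, -1.2]
opening: 0.0873
```

```bash
python3 - <<'E'
from h import *
t=cv2.imread('pics/top7.png')
P=[onz('top',140+x/4.5,200+(y-450)/4.5,.058) for x,y in [(400,567),(465,565),(468,632),(400,632)]]
for p in P: print(p.round(4))
print('deck',np.mean(P,0).round(4))
print('knob',onz('top',140+430/4.5,200+(592-450)/4.5,.09).round(4))
P=[onz('top',140+x/4.5,200+(y-450)/4.5,z) for x,y,z in [(390,515,.01),(557,515,.01),(387,711,.01)]]
for p in P: print(p.round(4))
crop(t,'t7k',222,216,252,246,20)
crop(t,'t7b',270,245,320,270,14)
go(.503,.1445,.16,-85)
E
```

```text
[0.5208 0.1669 0.058 ]
[0.5253 0.127  0.058 ]
[0.4837 0.1209 0.058 ]
[0.4804 0.1624 0.058 ]
deck [0.5026 0.1443 0.058 ]
knob [0.5007 0.1422 0.09  ]
[0.5639 0.1848 0.01  ]
[0.5725 0.0774 0.01  ]
[0.4373 0.1725 0.01  ]
t 10.13 pos [0.5104 0.1363 0.1741] rpy [-1.7996e+02  1.0000e-02 -8.5000e+01] open 0.0873 F [-0.1 -0.4 -1.2]
shift tool cm [-0.88  0.67  1.41] norm 1.79
rotvec [-0.04  0.01 -0.  ]
```

View pics/t7k.png

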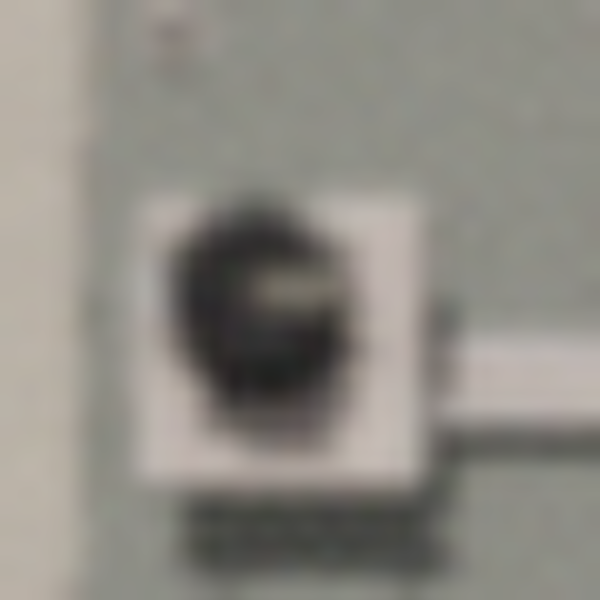

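View pics/t7b.png

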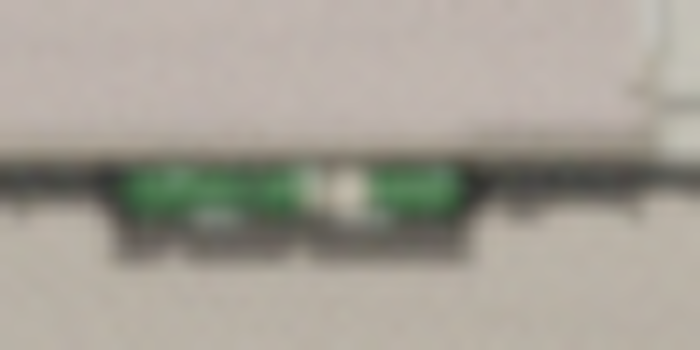

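The knob axis is at about (0.503, 0.1445). The bubble is about 3.6 px (9 mm) toward the hinge end, which gives a tilt of about -0.031 rad, so the knob needs about +1.5 rad anticlockwise.

Call:
step_arm --plan "7 -0.5 0.4 0 0 0 0; 6 -0.4 0.3 0 0 0 0; 5.5 0 0 2 0 0 0; 5.5 0 0 2 0 0 0; 5.5 0 0 1.4 0 0 0; 5.5 0 0 0 0 0 0; 5.5 0 0 0 0 0 0"

```text
clock: 10.72
tool_pos: [0.5026, 0.1484, 0.119]
orientation: [179.9, -0.1, -84.8]
force: [0.3, -0.3, 0.5]
opening: 0.0555
```

```bash
python3 -c "
from h import *
go(.503,.1445,.067,-85)
s=snap('scene','scene8');crop(s,'s8',200,170,310,280,5)"
```

```text
t 10.72 pos [0.5026 0.1484 0.119 ] rpy [ 1.7994e+02 -5.0000e-02 -8.4820e+01] open 0.0555 F [ 0.3 -0.3  0.5]
shift tool cm [ 0.38 -0.01  5.2 ] norm 5.21
rotvec [ 0.06 -0.05  0.18]
```

View pics/s8.png

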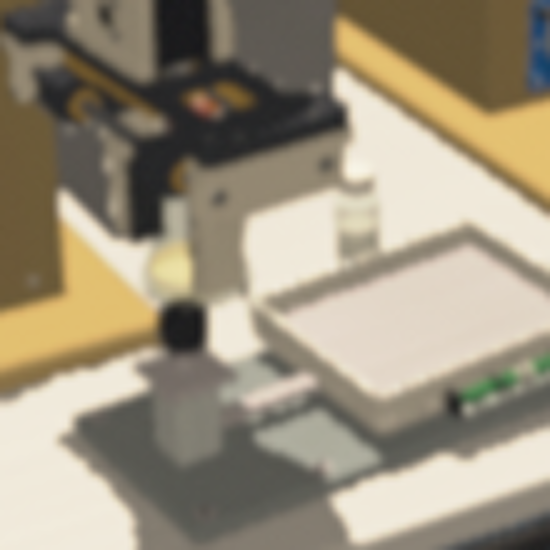

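Call:
step_arm --plan "5.5 0.35 0 0 0 0 0; 5.5 0 0 1.5 0 0 0; 5.5 0 0 1.5 0 0 0; 5.5 0 0 1.2 0 0 0; 5.5 0 0 0.9 0 0 0; 5.5 0 0 0 0 0 0; 4 0 0 0 0 0 0; 3 0 0 0 0 0 0; 2 0 0 0 0 0 0; 2 0 0 0 0 0 0; 2 0 0 0 0 0 0; 2 0 0 0 0 0 0"

```text
clock: 11.77
tool_pos: [0.5048, 0.1446, 0.0688]
orientation: [-179.8, 0.0, -84.9]
force: [4.9, -0.7, -1.8]
opening: 0.024
```

Call:
step_arm --plan "2 0 0 0 0 0 -6; 2 0 0 0 0 0 -7; 2 0 0 0 0 0 -7; 2 0 0 0 0 0 -7; 2 0 0 0 0 0 -7; 2 0 0 0 0 0 -7; 2 0 0 0 0 0 -7; 2 0 0 0 0 0 -7; 2 0 0 0 0 0 -7; 2 0 0 0 0 0 -7; 2 0 0 0 0 0 0; 2 0 0 0 0 0 0"

```text
clock: 12.77
tool_pos: [0.5068, 0.1461, 0.0689]
orientation: [-179.7, -0.3, -15.8]
force: [10.8, 1.9, -9.7]
opening: 0.024
```

```bash
python3 -c "
from h import *
go(.503,.1445,.067,-85)
s=snap('scene','scene9');t=snap('top','top9')
a=cv2.resize(s[225:265,280:320],None,fx=14,fy=10,interpolation=2);b=cv2.resize(t[245:270,270:310],None,fx=14,fy=10,interpolation=2)
cv2.imwrite('pics/c9.png',np.vstack([a,b])[:600]);crop(s,'s9',200,170,330,280,5)"
```

```text
t 12.77 pos [0.5068 0.1461 0.0689] rpy [-179.72   -0.3   -15.78] open 0.0240 F [10.8  1.9 -9.7]
shift tool cm [-0.32  0.26  0.19] norm 0.45
rotvec [-0.42 -0.09 69.22]
```

View pics/c9.png

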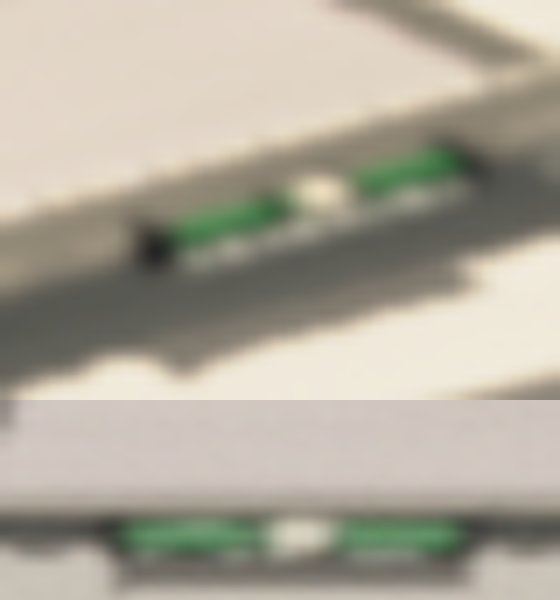

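View pics/s9.png

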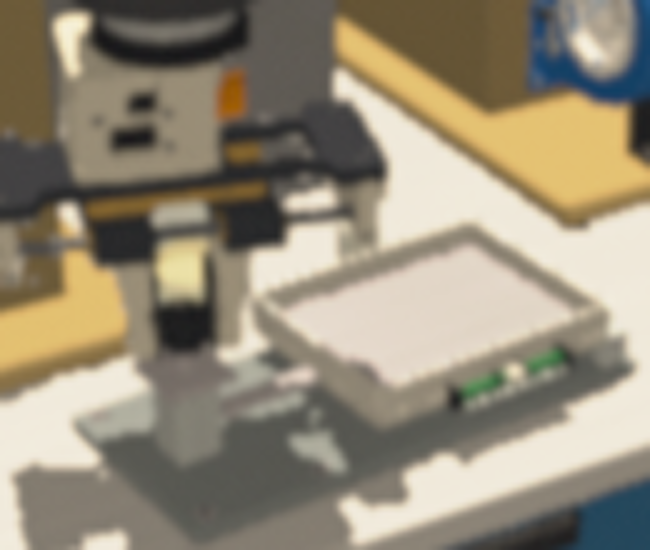

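```bash
cat > bub.py <<'E'
from h import *
import sys
def prof(n,im,a,b,N=60):
    # sample line a->b
    a=np.array(a);b=np.array(b);P=a+(b-a)*np.linspace(0,1,N)[:,None]
    v=cv2.remap(im,P[:,0].astype(np.float32)[None],P[:,1].astype(np.float32)[None],cv2.INTER_LINEAR)[0].astype(int)
    return P,v
def run(tag):
    for n,a,b in (('scene',(290,250.0),(315,240.5)),('top',(276,258.5),(306,258.5))):
        im=cv2.imread(f'pics/{n}{tag}.png'); P,v=prof(n,im,a,b)
        print(n); print(' '.join(f'{p[0]:.1f}:{x[1]}/{x[2]}' for p,x in zip(P,v)))
run(sys.argv[1])
E
python3 bub.py 9
python3 - <<'E'
from h import *
s=cv2.imread('pics/scene9.png');t=cv2.imread('pics/top9.png')
cv2.imwrite('pics/c9b.png',np.vstack([cv2.resize(s[233:257,286:320],(782,330),interpolation=0),cv2.resize(t[250:266,274:308],(782,250),interpolation=0)]))
E
```

```text
scene
290.0:49/51 290.4:47/47 290.8:45/43 291.3:54/49 291.7:67/58 292.1:81/66 292.5:93/74 293.0:108/83 293.4:114/86 293.8:119/88 294.2:123/90 294.7:125/93 295.1:127/96 295.5:129/99 295.9:130/102 296.4:127/98 296.8:123/92 297.2:120/87 297.6:117/84 298.1:115/83 298.5:114/86 298.9:111/86 299.3:112/91 299.7:114/97 300.2:118/106 300.6:130/123 301.0:147/144 301.4:156/157 301.9:168/174 302.3:175/184 302.7:181/191 303.1:183/194 303.6:177/188 304.0:169/180 304.4:155/162 304.8:139/141 305.3:129/124 305.7:121/108 306.1:118/96 306.5:122/97 306.9:125/96 307.4:129/100 307.8:132/103 308.2:132/104 308.6:132/105 309.1:130/104 309.5:125/96 309.9:120/89 310.3:115/83 310.8:110/78 311.2:104/73 311.6:97/71 312.0:90/67 312.5:79/62 312.9:70/59 313.3:67/61 313.7:70/68 314.2:77/79 314.6:86/89 315.0:96/99
top
276.0:104/108 276.5:94/96 277.0:83/84 277.5:82/75 278.0:81/67 278.5:97/74 279.1:113/80 279.6:124/88 280.1:133/94 280.6:135/95 281.1:136/95 281.6:135/94 282.1:134/93 282.6:134/92 283.1:133/91 283.6:135/93 284.1:136/94 284.6:136/94 285.2:136/94 285.7:137/97 286.2:136/99 286.7:133/99 287.2:130/101 287.7:130/105 288.2:138/119 288.7:156/145 289.2:173/168 289.7:187/187 290.2:196/199 290.7:197/202 291.3:195/201 291.8:191/195 292.3:180/181 292.8:164/162 293.3:151/141 293.8:138/118 294.3:135/106 294.8:137/102 295.3:139/101 295.8:140/102 296.3:140/102 296.8:140/100 297.4:140/101 297.9:141/102 298.4:140/101 298.9:140/100 299.4:138/97 299.9:135/92 300.4:131/88 300.9:126/85 301.4:115/79 301.9:103/74 302.4:92/73 302.9:82/74 303.5:85/84 304.0:91/94 304.5:98/102 305.0:106/110 305.5:105/108 306.0:103/106
```

View pics/c9b.png

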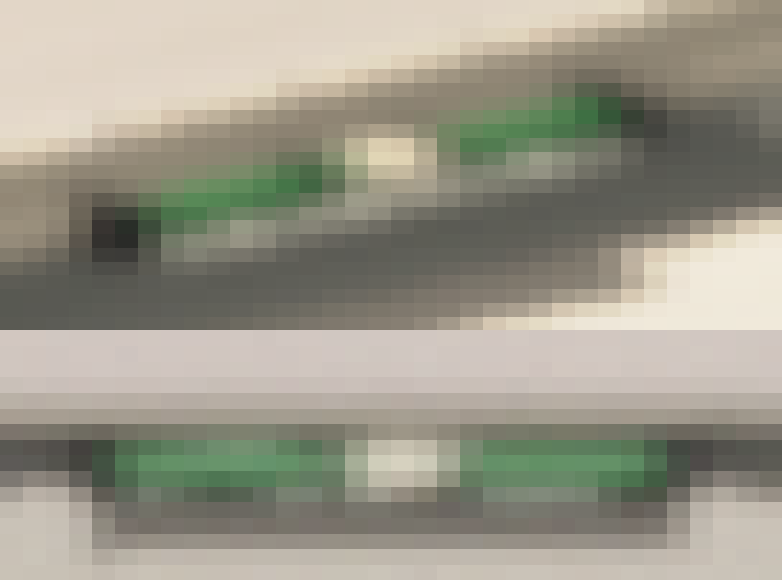

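In both views the bubble sits about 1.8 mm off the tube middle toward the hinge (top: bubble 290.85, tube middle 290.15). That is about 6 mrad, or about 17° more of knob.

Call:
step_arm --plan "2 0 0 0 0 0 -6; 2 0 0 0 0 0 -6; 2 0 0 0 0 0 -6; 2 0 0 0 0 0 0; 2 0 0 0 0 0 0"

```text
clock: 13.28
tool_pos: [0.5069, 0.1467, 0.0689]
orientation: [-179.8, -0.4, 2.2]
force: [10.8, 5.0, -10.3]
opening: 0.0244
```

```bash
python3 -c "
from h import *
go(.503,.1445,.067,-85)
s=snap('scene','scene10');t=snap('top','top10')
cv2.imwrite('pics/c10.png',np.vstack([cv2.resize(s[233:257,286:320],(782,330),interpolation=0),cv2.resize(t[250:266,274:308],(782,250),interpolation=0)]))
"; python3 bub.py 10
```

```text
t 13.28 pos [0.5069 0.1467 0.0689] rpy [-179.78   -0.39    2.21] open 0.0244 F [ 10.8   5.  -10.3]
shift tool cm [-0.4   0.21  0.19] norm 0.49
rotvec [-0.47 -0.14 87.21]
scene
290.0:52/53 290.4:51/51 290.8:49/49 291.3:60/58 291.7:75/71 292.1:90/83 292.5:101/91 293.0:115/100 293.4:119/100 293.8:122/98 294.2:124/96 294.7:125/95 295.1:124/95 295.5:124/95 295.9:124/95 296.4:123/95 296.8:123/94 297.2:122/93 297.6:120/93 298.1:118/92 298.5:115/91 298.9:111/89 299.3:114/96 299.7:119/108 300.2:127/122 300.6:141/141 301.0:158/164 301.4:166/174 301.9:175/185 302.3:177/187 302.7:176/186 303.1:171/179 303.6:158/163 304.0:144/146 304.4:132/129 304.8:118/110 305.3:113/100 305.7:112/95 306.1:114/92 306.5:118/94 306.9:121/95 307.4:124/97 307.8:126/98 308.2:126/98 308.6:126/99 309.1:126/100 309.5:129/104 309.9:130/106 310.3:132/109 310.8:132/111 311.2:125/106 311.6:114/95 312.0:103/84 312.5:87/72 312.9:74/63 313.3:70/63 313.7:70/68 314.2:77/79 314.6:86/89 315.0:96/99
top
276.0:107/111 276.5:94/96 277.0:80/81 277.5:79/75 278.0:79/70 278.5:96/76 279.1:113/83 279.6:127/94 280.1:139/104 280.6:142/106 281.1:143/106 281.6:140/102 282.1:138/98 282.6:136/95 283.1:136/93 283.6:137/94 284.1:138/96 284.6:140/99 285.2:141/102 285.7:142/105 286.2:142/108 286.7:141/111 287.2:142/117 287.7:147/131 288.2:158/149 288.7:175/172 289.2:188/189 289.7:195/198 290.2:197/201 290.7:195/199 291.3:189/191 291.8:180/179 292.3:166/158 292.8:147/131 293.3:136/113 293.8:130/100 294.3:133/98 294.8:141/105 295.3:145/109 295.8:147/112 296.3:148/113 296.8:148/113 297.4:148/113 297.9:147/112 298.4:145/110 298.9:143/107 299.4:140/102 299.9:138/97 300.4:132/91 300.9:126/85 301.4:116/80 301.9:105/76 302.4:95/76 302.9:84/76 303.5:87/84 304.0:91/94 304.5:99/102 305.0:107/110 305.5:105/109 306.0:103/107
```

View pics/c10.png

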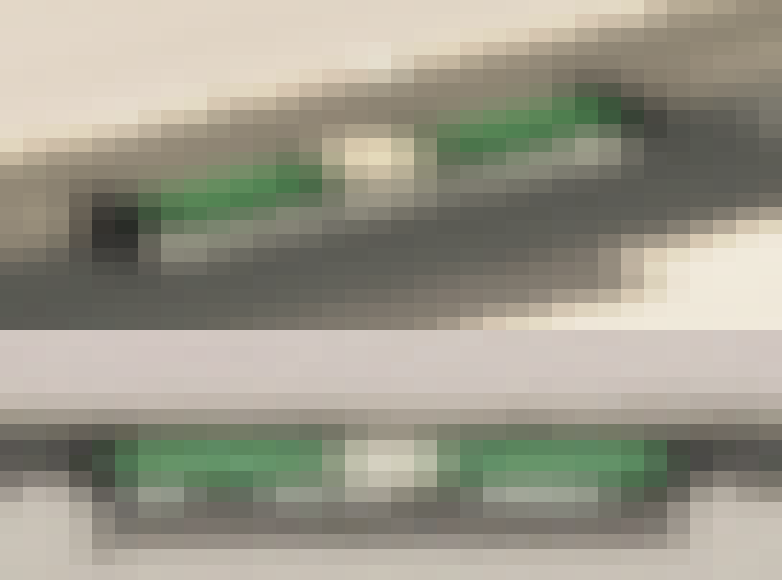

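The bubble is now centred in both views (top 290.25 against 290.15, scene 302.3 against about 302.3). Releasing the knob.

Call:
step_arm --plan "3 0 0 0 0 0 0; 4 0 0 0 0 0 0; 5 0 0 0 0 0 0; 5.5 0 0 0 0 0 0; 5.5 0 0 0 0 0 0; 5.5 0 0 0 0 0 0; 5.5 0 0 -1 0 0 0; 5.5 0 0 -2 0 0 0; 5.5 0 0 -3 0 0 0; 5.5 0 0 -3 0 0 0; 5.5 0 0 -1 0 0 0; 5.5 0 0 0 0 0 0"

```text
clock: 14.38
tool_pos: [0.505, 0.1451, 0.1721]
orientation: [-179.8, -0.3, 2.1]
force: [0.3, 0.1, -1.1]
opening: 0.0552
```

```bash
python3 -c "
from h import *
s=snap('scene','scene11');t=snap('top','top11')
crop(s,'s11',200,150,440,280,3.3)
crop(t,'t11',220,200,440,285,3.6)
go(.4455,-.353,.16,5)
hsv=cv2.cvtColor(t,cv2.COLOR_BGR2HSV)
m=cv2.inRange(hsv,(15,70,120),(35,255,255)); m[:, :360]=0; m[:235]=0; m[290:]=0
n,l,st,ce=cv2.connectedComponentsWithStats(m)
for i in range(1,n):
  if st[i,4]>8: print(st[i],ce[i],onz('top',*ce[i],0.03))
"; python3 bub.py 11 | cut -c1-20
```

```text
t 14.48 pos [0.5031 0.1442 0.1686] rpy [-1.7995e+02 -5.0000e-02  2.1000e+00] open 0.0549 F [ 0.3 -0.4 -0.2]
shift tool cm [-7.58 49.47  0.81] norm 50.06
rotvec [-0.05 -0.05 -2.9 ]
[393 241  10  10  67] [397.80597015 245.79104478] [ 0.50784298 -0.30767576  0.03      ]
[384 261  10  10  69] [388.04347826 265.4057971 ] [ 0.45048738 -0.28218692  0.03      ]
[410 266   8   7  41] [413.63414634 268.95121951] [ 0.44633611 -0.35312661  0.03      ]
scene
290.0:53/54 290.4:51
top
276.0:105/110 276.5:
```

View pics/s11.png

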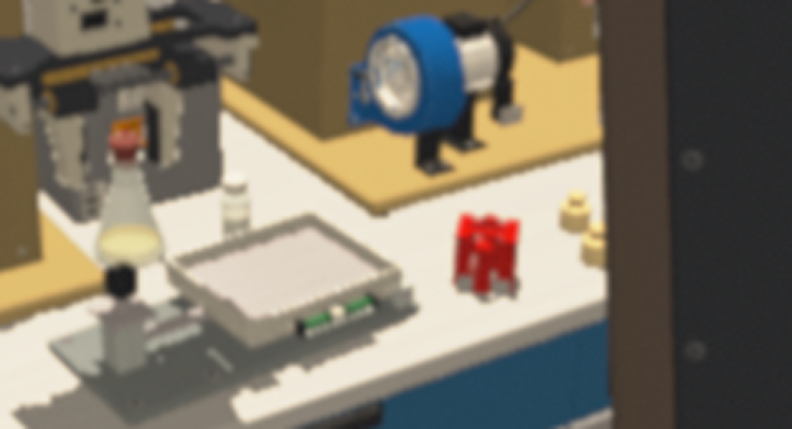

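View pics/t11.png

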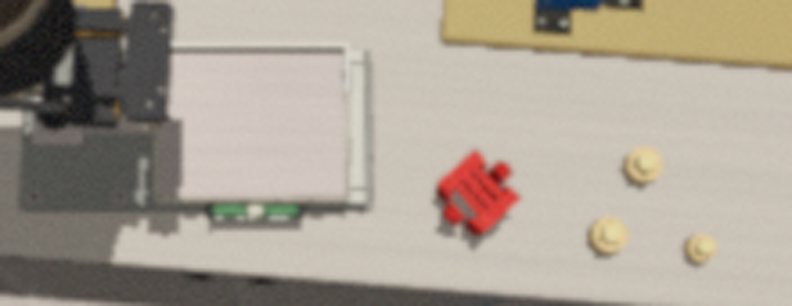

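The knob is released and the bubble still looks centred. The knob mark now points away from the robot. Three weights are visible: two big at top (398,246) and (389,265), and one small at (414,269). I'll refine them using both views.

```bash
python3 - <<'E'
from h import *
for n,a,b,z in [('w1',(374.7,208.9),(399.3,245.4),.035),('w2',(381.1,218.6),(389.6,264.7),.035),('w3',(401.3,214.7),(415.6,268.1),.031)]:
    p,e=two(a,b); print(n,p.round(4),e.round(4),onz('top',*b,z).round(4))
# body bottoms / shape: brass mask bbox in scene0
for n in ('scene','top'):
    im=cv2.imread(f'pics/{n}0.png');hsv=cv2.cvtColor(im,cv2.COLOR_BGR2HSV)
    m=cv2.inRange(hsv,(15,60,100),(35,255,255))
    k,l,st,ce=cv2.connectedComponentsWithStats(m)
    for i in range(1,k):
        if 10<st[i,4]<400: print(n,st[i],ce[i].round(1))
print('red',onz('top',352,254,.05), 'pan',onz('top',291,236,.034))
E
```

```text
w1 [ 0.5089 -0.3098  0.0355] 0.0019 [ 0.5084 -0.3107  0.035 ]
w2 [ 0.4527 -0.2845  0.0354] 0.002 [ 0.4521 -0.2854  0.035 ]
w3 [ 0.4491 -0.3586  0.03  ] 0.0002 [ 0.449  -0.3582  0.031 ]
scene [302   4  36  11 279] [319.4   8.6]
scene [285  16  11   3  23] [291.   16.9]
scene [302  17  35  15 365] [318.9  24.2]
scene [356  17   2  11  13] [356.8  22.7]
scene [354  29   4  19  27] [355.5  37.7]
scene [282  31  14   4  34] [289.6  32.7]
scene [302  33  35  15 369] [318.4  40.2]
scene [284  47  12   4  31] [290.3  48. ]
scene [301  50  34  14 329] [317.4  56.1]
scene [301  64  34  15 338] [317.8  71. ]
scene [282  75  13   6  36] [288.  77.]
scene [300  79  34  15 291] [316.2  86.1]
scene [282  89   8   4  16] [285.9  90.2]
scene [300  94  33  14 268] [315.9 100.3]
scene [282 102   8   5  22] [285.8 104.2]
scene [301 108  32  12 241] [316.4 114. ]
scene [211 163   9   7  28] [215. 166.]
scene [234 185  14   8  62] [242.8 188.1]
scene [369 208  17  23 215] [377.4 219.5]
scene [396 214   8  11  68] [400.  219.4]
scene [230 218  19   9 137] [238.6 221.8]
scene [ 17 227  27   7 131] [ 30.2 22
[... 492 characters left out ...]
6] [424.1 407.1]
top [522  43   2   7  12] [522.5  46. ]
top [427 100  12   4  17] [432.5 102.1]
top [448 100   5   4  14] [450.1 101.5]
top [110 145   6   5  20] [112.5 146.8]
top [121 153   8   5  23] [125.1 154.7]
top [264 173  18  17 175] [272.  180.6]
top [109 179  46  11 387] [132.3 183.7]
top [393 241  11  10  88] [398.1 245.6]
top [384 260  10  11  87] [388.4 265.1]
top [410 265   9   8  56] [414.1 268.5]
top [257 384  10   5  13] [261.5 386.4]
top [266 384  28  13 120] [280.3 390.3]
top [297 395   5   4  11] [299.1 396.6]
top [239 400   9  12  42] [243.3 405.1]
top [232 413   8   7  24] [235.5 416.8]
red [ 0.47125026 -0.17834337  0.05      ] pan [ 0.5109512  -0.00683344  0.034     ]
```

Heights agree with the given sizes (35, 35 and 30 mm). I'll go to the small weight first.

Call:
step_arm --plan "5.5 -0.3 2.5 0 0 0 0; 5.5 -0.5 3.4 0 0 0 0; 5.5 -0.5 3.4 0 0 0 0; 5.5 -0.5 3.4 0 0 0 0; 5.5 -0.5 3.4 0 0 0 0; 5.5 -0.5 3.4 0 0 0 0; 5.5 -0.5 3.4 0 0 0 0; 5.5 -0.5 3.4 0 0 0 0; 5.5 -0.5 3.4 0 0 0 0; 5.5 -0.5 3.4 0 0 0 0; 5.5 -0.5 3.4 0 0 0 0; 5.5 -0.5 3.4 0 0 0 0"

```text
clock: 15.48
tool_pos: [0.4586, -0.2582, 0.1668]
orientation: [-180.0, 0.1, 2.1]
force: [0.9, 0.5, 0.3]
opening: 0.0552
```

Call:
step_arm --plan "5.5 -0.5 3.4 0 0 0 0; 5.5 -0.5 3.2 0 0 0 0; 5.5 -0.4 2 0.5 0 0 -2.9; 5 0 0 2 0 0 0; 5 0 0 2 0 0 0; 5 0 0 0 0 0 0; 5 0 0 0 0 0 0"

```text
clock: 16.07
tool_pos: [0.4477, -0.3428, 0.1213]
orientation: [-179.9, 0.2, 5.0]
force: [0.2, 0.1, 1.6]
opening: 0.0501
```

```bash
cat > w.py <<'E'
from h import *
def weights(tag):
    s=snap('scene','scene'+tag);t=snap('top','top'+tag)
    hsv=cv2.cvtColor(t,cv2.COLOR_BGR2HSV)
    m=cv2.inRange(hsv,(15,60,100),(35,255,255)); m[:, :330]=0; m[:225]=0; m[290:]=0
    n,l,st,ce=cv2.connectedComponentsWithStats(m)
    for i in range(1,n):
        if st[i,4]>15: print(st[i],ce[i].round(1),onz('top',*ce[i],0.02).round(4))
    return s,t
E
python3 -c "
from w import *
s,t=weights('12');crop(t,'t12',340,200,450,290,6)
go(.4495,-.358,.008,5)"
```

```text
[399 225  10   8  33] [403.2 227.9] [ 0.5626 -0.3237  0.02  ]
[454 225   9  11  35] [457.9 229.1] [ 0.5714 -0.4792  0.02  ]
[523 225  37   3  74] [544.1 225.7] [ 0.6012 -0.7235  0.02  ]
t 16.17 pos [ 0.4494 -0.3432  0.1235] rpy [1.7998e+02 1.0000e-02 5.0400e+00] open 0.0498 F [0.4 0.6 0.2]
shift tool cm [-0.12  1.47 11.55] norm 11.65
rotvec [0.02 0.01 0.04]
```

View pics/t12.png

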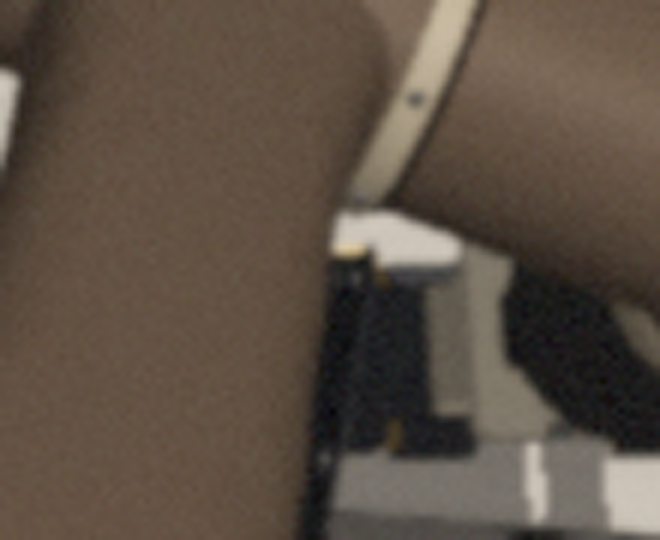

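The top view is covered by the arm. Checking the scene view.

```bash
python3 -c "
from h import *
s=cv2.imread('pics/scene12.png');crop(s,'s12',320,140,460,250,5.5)"
```

```text
(no output)
```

View pics/s12.png

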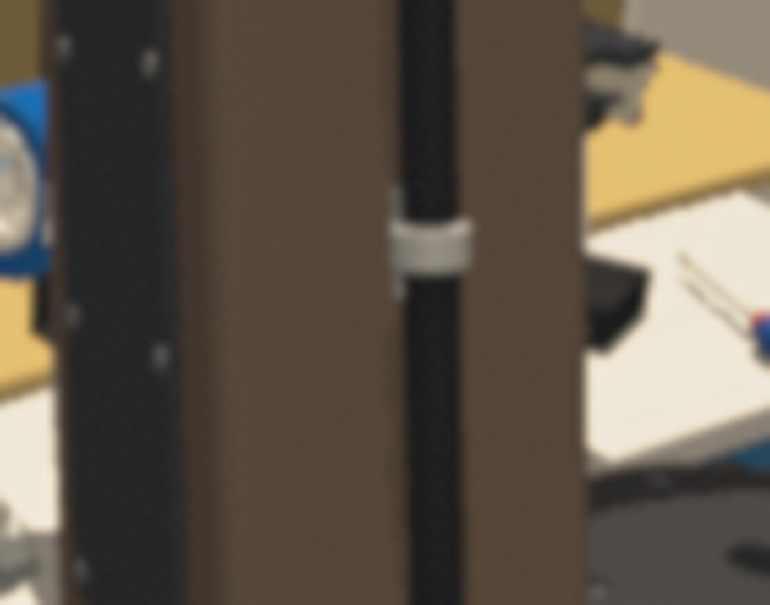

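Both views are hidden by the arm here, so I'll grasp from the measurement taken 2 s ago.

Call:
step_arm --plan "5 -0.1 1.45 0 0 0 0; 5 0 0 2 0 0 0; 5 0 0 2 0 0 0; 5 0 0 2 0 0 0; 5 0 0 2 0 0 0; 5 0 0 1.5 0 0 0; 5 0 0 1 0 0 0; 5 0 0 0.6 0 0 0; 5 0 0 0.3 0 0 0; 5 0 0 0 0 0 0; 5 0 0 0 0 0 0"

```text
clock: 17.08
tool_pos: [0.45, -0.3579, 0.0099]
orientation: [180.0, -0.1, 5.0]
force: [0.3, 0.7, 0.8]
opening: 0.0503
```

Call:
step_arm --plan "4 0 0 0 0 0 0; 3 0 0 0 0 0 0; 2 0 0 0 0 0 0; 1.5 0 0 0 0 0 0; 1 0 0 0 0 0 0; 1 0 0 0 0 0 0; 1 0 0 0 0 0 0"

```text
clock: 17.67
tool_pos: [0.4495, -0.3579, 0.0093]
orientation: [180.0, -0.0, 5.0]
force: [-0.7, -1.3, 1.1]
opening: 0.0196
```

The opening is 19.6 mm (22 mm body less the usual ~2.4 mm), so the weight is gripped. Lifting and moving to the pan.

Call:
step_arm --plan "1 0 0 -1 0 0 0; 1 0 0 -2 0 0 0; 1 0 0 -3 0 0 0; 1 0 0 -3 0 0 0; 1 0 0 -3 0 0 0; 1 0 -2 0 0 0 0; 1 0 -3 0 0 0 0; 1 0 -3 0 0 0 0; 1 0 -3 0 0 0 0; 1 0 -3 0 0 0 0; 1 0 0 0 0 0 0; 1 0 0 0 0 0 0"

```text
clock: 18.67
tool_pos: [0.4371, -0.217, 0.1299]
orientation: [-180.0, -0.1, 5.2]
force: [0.2, -0.3, -0.8]
opening: 0.0198
```

```bash
python3 -c "
from h import *
go(.479,-.008,.125,5)"
```

```text
t 18.67 pos [ 0.4371 -0.217   0.1299] rpy [-1.80e+02 -5.00e-02  5.16e+00] open 0.0198 F [ 0.2 -0.3 -0.8]
shift tool cm [  6.05 -20.44   0.5 ] norm 21.32
rotvec [-0.   -0.05  0.16]
```

Call:
step_arm --plan "1 0.8 -2 0 0 0 0; 1 0.9 -3 0 0 0 0; 1 0.9 -3 0 0 0 0; 1 0.9 -3 0 0 0 0; 1 0.9 -3 0 0 0 0; 1 0.9 -3 0 0 0 0; 1 0.7 -2.4 0 0 0 0; 1 0 -1 0 0 0 0; 1 0 0 0 0 0 0; 1 0 0 0 0 0 0"

```text
clock: 19.5
tool_pos: [0.4791, -0.0101, 0.129]
orientation: [180.0, 0.0, 5.0]
force: [-1.0, -0.0, -0.1]
opening: 0.0198
```

```bash
python3 -c "
from h import *
go(.479,-.008,.045,5)
s=snap('scene','scene13');crop(s,'s13',200,130,340,280,4);t=snap('top','top13');crop(t,'t13',220,190,340,280,5)"
```

```text
t 19.50 pos [ 0.4791 -0.0101  0.129 ] rpy [1.7999e+02 3.0000e-02 5.0400e+00] open 0.0198 F [-1.  -0.  -0.1]
shift tool cm [ 0.02 -0.21  8.4 ] norm 8.41
rotvec [0.01 0.03 0.04]
```

View pics/s13.png

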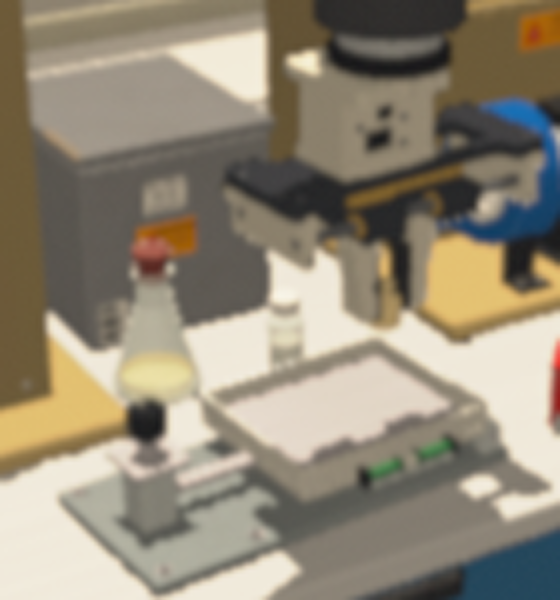

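View pics/t13.png

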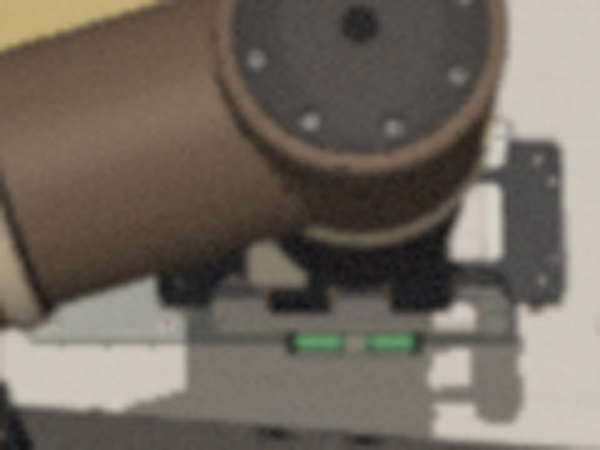

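The small weight is in the fingers over the pan and the bubble is centred. Lowering.

Call:
step_arm --plan "1 0 0 2 0 0 0; 1 0 0 2 0 0 0; 1 0 0 2 0 0 0; 1 0 0 1.4 0 0 0; 1 0 0 0.7 0 0 0; 1 0 0 0.2 0 0 0; 1 0 0 0.1 0 0 0; 1 0 0 0.1 0 0 0; 1 0 0 0 0 0 0"

```text
clock: 20.35
tool_pos: [0.4797, -0.0098, 0.0447]
orientation: [-180.0, -0.1, 5.0]
force: [-0.0, 0.1, -1.5]
opening: 0.0198
```

```bash
python3 -c "
from h import *
go(.479,-.008,.0433,5)"
```

```text
t 20.35 pos [ 0.4797 -0.0098  0.0447] rpy [-1.7998e+02 -8.0000e-02  5.0000e+00] open 0.0198 F [-0.   0.1 -1.5]
shift tool cm [-0.05 -0.19  0.14] norm 0.24
rotvec [-0.02 -0.08 -0.  ]
```

Call:
step_arm --plan "1 0 0 0.1 0 0 0; 1 0 0 0.05 0 0 0; 1 0 0 0 0 0 0; 1 0 0 0 0 0 0"

```text
clock: 20.68
tool_pos: [0.4796, -0.0096, 0.0432]
orientation: [-180.0, -0.1, 5.0]
force: [-0.8, 0.2, 6.2]
opening: 0.0202
```

It's in contact with the pan floor. Releasing.

Call:
step_arm --plan "2.4 0 0 0 0 0 0; 3 0 0 0 0 0 0; 4 0 0 0 0 0 0; 5 0 0 0 0 0 0; 5 0 0 0 0 0 0; 5 0 0 -1 0 0 0; 5 0 0 -2 0 0 0; 5 0 0 -3 0 0 0; 5 0 0 -3 0 0 0; 5 0 0 -2 0 0 0; 5 -1 -3 0 0 0 0; 5 0 0 0 0 0 0"

```text
clock: 21.68
tool_pos: [0.4664, 0.0213, 0.154]
orientation: [-179.9, -0.2, 5.0]
force: [-1.1, -0.2, -0.7]
opening: 0.0501
```

```bash
cat > wl.py <<'E'
from w import *
import sys
tag=sys.argv[1]
s,t=weights(tag);crop(t,'t'+tag,220,190,430,290,3.7);crop(s,'s'+tag,200,150,430,280,3.4)
go(.4527,-.285,.125,5)
E
python3 wl.py 14
```

```text
[524 225  36   3  70] [545.4 225.6] [ 0.6015 -0.7271  0.02  ]
[393 241  11  10  86] [398.  245.7] [ 0.5101 -0.3105  0.02  ]
[384 260  10  11  85] [388.4 265.3] [ 0.4523 -0.2851  0.02  ]
t 21.78 pos [0.4663 0.0198 0.1528] rpy [-1.7998e+02 -3.0000e-02  5.1000e+00] open 0.0500 F [ 0.5 -0.2 -0. ]
shift tool cm [-4.06 30.24  2.77] norm 30.64
rotvec [-0.02 -0.03  0.1 ]
```

View pics/t14.png

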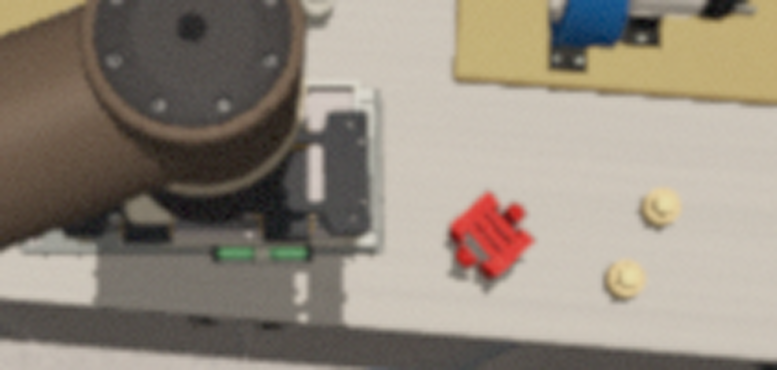

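View pics/s14.png

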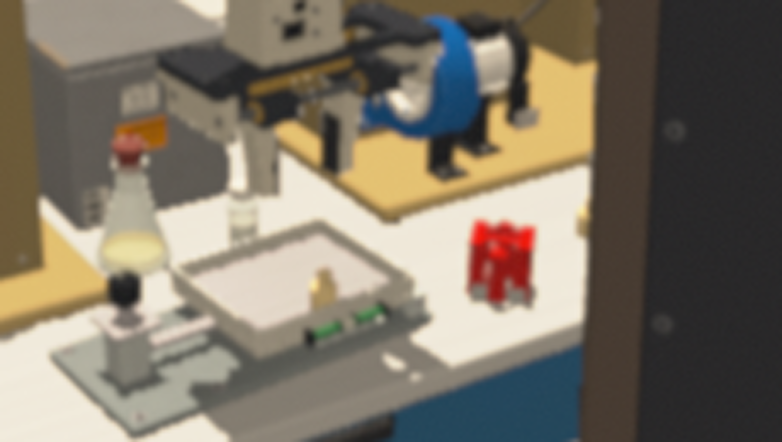

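The small weight stands in the pan (scene 295,235) and both big ones are unmoved. Now the big weight at (0.4525, -0.285).

Call:
step_arm --plan "5.5 -0.3 2 0 0 0 0; 5.5 -0.4 3 0 0 0 0; 5.5 -0.4 3 0 0 0 0; 5.5 -0.4 3 0 0 0 0; 5.5 -0.4 3 0 0 0 0; 5.5 -0.4 3 0 0 0 0; 5.5 -0.4 3 0 0 0 0; 5.5 -0.4 3 0 0 0 0; 5.5 -0.4 3 0 0 0 0; 5.5 -0.4 3 0 0 0 0; 5.5 0 0.8 0 0 0 0; 5.5 0 0 0 0 0 0"

```text
clock: 22.78
tool_pos: [0.453, -0.2834, 0.1515]
orientation: [-180.0, 0.1, 4.8]
force: [1.0, -0.0, -0.0]
opening: 0.0552
```

Call:
step_arm --plan "5.5 0 0 2 0 0 0; 5.5 0 0 2 0 0 0; 5.5 0 0 2 0 0 0; 5.5 0 0 2 0 0 0; 5.5 0 0 0 0 0 0; 5.5 0 0 0 0 0 0"

```text
clock: 23.28
tool_pos: [0.4529, -0.2805, 0.0718]
orientation: [-180.0, 0.2, 5.0]
force: [-0.3, -0.8, 0.6]
opening: 0.0549
```

```bash
python3 -c "
from h import *
go(.4527,-.285,.011,5)
s=snap('scene','scene15');t=snap('top','top15');crop(s,'s15',320,140,460,250,4);crop(t,'t15',340,200,450,290,4)"
```

```text
t 23.28 pos [ 0.4529 -0.2805  0.0718] rpy [-1.7996e+02  1.7000e-01  5.0400e+00] open 0.0549 F [-0.3 -0.8  0.6]
shift tool cm [-0.04  0.45  6.08] norm 6.09
rotvec [-0.04  0.17  0.04]
```

View pics/t15.png

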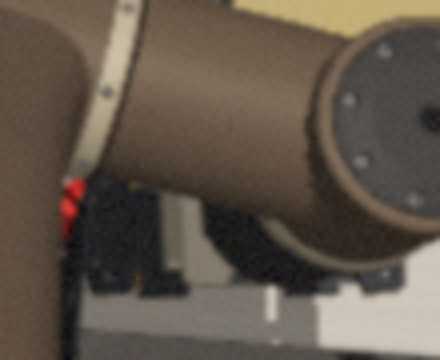

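Call:
step_arm --plan "5.5 0 0.4 0 0 0 0; 5.5 0 0 2 0 0 0; 5.5 0 0 2 0 0 0; 5.5 0 0 1.2 0 0 0; 5.5 0 0 0.8 0 0 0; 5.5 0 0 0 0 0 0; 4.5 0 0 0 0 0 0; 3.5 0 0 0 0 0 0; 2.5 0 0 0 0 0 0; 1.5 0 0 0 0 0 0; 1.5 0 0 0 0 0 0; 1.5 0 0 0 0 0 0"

```text
clock: 24.38
tool_pos: [0.4546, -0.2853, 0.0133]
orientation: [180.0, -0.1, 5.0]
force: [0.4, -0.5, 4.0]
opening: 0.0258
```

The opening is 25.8 mm, so the 28 mm body is gripped.

Call:
step_arm --plan "1.5 0 0 -1 0 0 0; 1.5 0 0 -2 0 0 0; 1.5 0 0 -3 0 0 0; 1.5 0 0 -3 0 0 0; 1.5 0 0 -3 0 0 0; 1.5 0.6 -2 0 0 0 0; 1.5 0.8 -3 0 0 0 0; 1.5 0.8 -3 0 0 0 0; 1.5 0.8 -3 0 0 0 0; 1.5 0.8 -3 0 0 0 0; 1.5 0.8 -3 0 0 0 0; 1.5 0.8 -3 0 0 0 0"

```text
clock: 25.38
tool_pos: [0.4899, -0.0796, 0.1331]
orientation: [-180.0, 0.0, 5.0]
force: [0.9, 0.2, -2.7]
opening: 0.0259
```

Call:
step_arm --plan "1.5 0.8 -3 0 0 0 0; 1.5 0.8 -2 0 0 0 0; 1.5 0 0 0 0 0 0; 1.5 0 0 0 0 0 0; 1.5 0 0 0 0 0 0"

```text
clock: 25.8
tool_pos: [0.5014, -0.03, 0.1327]
orientation: [-180.0, 0.0, 5.0]
force: [0.1, -1.3, -2.7]
opening: 0.0258
```

```bash
python3 -c "
from h import *
go(.5155,-.006,.045,5)"
```

```text
t 25.80 pos [ 0.5014 -0.03    0.1327] rpy [-1.80e+02  4.00e-02  5.03e+00] open 0.0258 F [ 0.1 -1.3 -2.7]
shift tool cm [ 1.62 -2.26  8.77] norm 9.2
rotvec [-0.    0.04  0.03]
```

Call:
step_arm --plan "1.5 0.8 -1.1 0 0 0 0; 1.5 0.85 -1.15 0 0 0 0; 1.5 0 0 0 0 0 0; 1.5 0 0 2 0 0 0; 1.5 0 0 2 0 0 0; 1.5 0 0 2 0 0 0; 1.5 0 0 1.5 0 0 0; 1.5 0 0 0.5 0 0 0; 1.5 0 0 0.2 0 0 0; 1.5 0 0 0.1 0 0 0; 1.5 0 0 0 0 0 0; 1.5 0 0 0 0 0 0"

```text
clock: 26.8
tool_pos: [0.5172, -0.0059, 0.0505]
orientation: [-180.0, -0.1, 5.0]
force: [-0.9, -1.4, -2.4]
opening: 0.0261
```

```bash
python3 -c "
from h import *
go(.5155,-.006,.0473,5)
s=snap('scene','scene16');crop(s,'s16',230,170,330,260,6)"
```

```text
t 26.80 pos [ 0.5172 -0.0059  0.0505] rpy [-1.7998e+02 -9.0000e-02  5.0100e+00] open 0.0261 F [-0.9 -1.4 -2.4]
shift tool cm [-0.17 -0.    0.32] norm 0.36
rotvec [-0.02 -0.09  0.01]
```

View pics/s16.png

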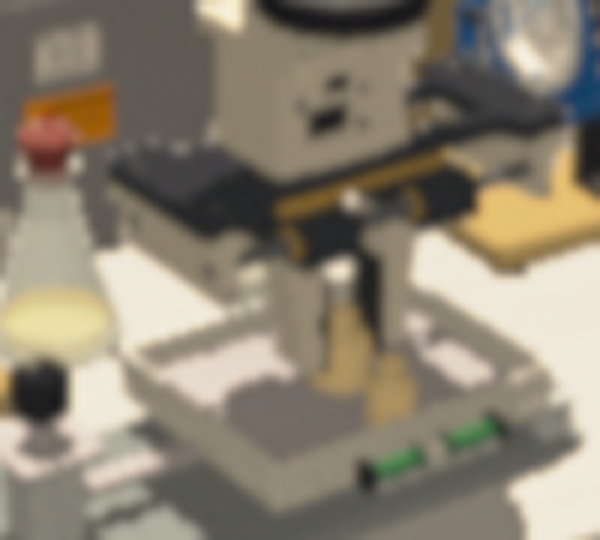

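Call:
step_arm --plan "1.5 0 0 0.15 0 0 0; 1.5 0 0 0.1 0 0 0; 1.5 0 0 0.05 0 0 0; 1.5 0 0 0 0 0 0; 1.5 0 0 0 0 0 0"

```text
clock: 27.27
tool_pos: [0.5167, -0.0059, 0.0473]
orientation: [-180.0, -0.0, 5.0]
force: [-2.3, 0.8, 5.3]
opening: 0.0259
```

It's in contact with the floor. Releasing and retreating.

Call:
step_arm --plan "3 0 0 0 0 0 0; 3.6 0 0 0 0 0 0; 4.5 0 0 0 0 0 0; 5.5 0 0 0 0 0 0; 5.5 0 0 0 0 0 0; 5.5 0 0 -1 0 0 0; 5.5 0 0 -2 0 0 0; 5.5 0 0 -3 0 0 0; 5.5 0 0 -3 0 0 0; 5.5 0 0 -1 0 0 0; 5.5 0 -3 0 0 0 0; 5.5 0 0 0 0 0 0"

```text
clock: 28.27
tool_pos: [0.5147, 0.0262, 0.1486]
orientation: [-179.9, -0.2, 5.0]
force: [0.1, 0.0, -1.0]
opening: 0.0554
```

```bash
sed -i 's/go(.*/go(.5095,-.3105,.125,5)/' wl.py; python3 wl.py 17
```

```text
[524 225  36   3  71] [545.5 225.6] [ 0.6015 -0.7273  0.02  ]
[393 241  11  10  83] [397.9 245.7] [ 0.5099 -0.3103  0.02  ]
t 28.37 pos [0.5138 0.0245 0.1473] rpy [-1.7998e+02 -5.0000e-02  5.0900e+00] open 0.0553 F [ 0.6 -0.6 -0.3]
shift tool cm [-3.4  33.33  2.21] norm 33.58
rotvec [-0.02 -0.05  0.09]
```

View pics/t17.png

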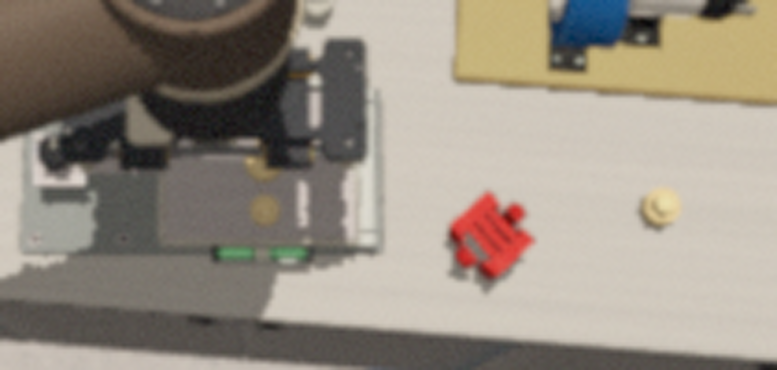

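View pics/s17.png

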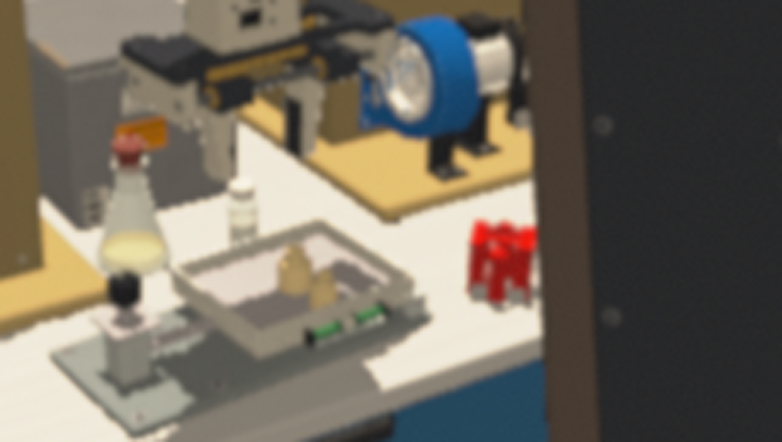

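Both placed weights stand upright. The last one, at (0.509, -0.310), hasn't moved. Fetching it.

Call:
step_arm --plan "5.5 -0.3 2 0 0 0 0; 5.5 -0.3 3.1 0 0 0 0; 5.5 -0.3 3.1 0 0 0 0; 5.5 -0.3 3.1 0 0 0 0; 5.5 -0.3 3.1 0 0 0 0; 5.5 -0.3 3.1 0 0 0 0; 5.5 -0.3 3.1 0 0 0 0; 5.5 -0.3 3.1 0 0 0 0; 5.5 -0.3 3.1 0 0 0 0; 5.5 -0.3 3.1 0 0 0 0; 5.5 -0.3 2.5 0 0 0 0; 5.5 0 1 0 0 0 0"

```text
clock: 29.37
tool_pos: [0.509, -0.315, 0.146]
orientation: [-180.0, 0.1, 4.9]
force: [0.2, 0.2, 1.2]
opening: 0.0549
```

Call:
step_arm --plan "5.5 0 0 2 0 0 0; 5.5 0 0 2 0 0 0; 5.5 0 0 2 0 0 0; 5.5 0 0 1.5 0 0 0; 5.5 0 0 0 0 0 0; 5.5 0 0 0 0 0 0"

```text
clock: 29.87
tool_pos: [0.5094, -0.3117, 0.071]
orientation: [-180.0, 0.1, 5.0]
force: [0.7, -0.3, 0.1]
opening: 0.055
```

```bash
python3 -c "
from h import *
go(.5095,-.3105,.012,5)
s=snap('scene','scene18');t=snap('top','top18');crop(s,'s18',320,140,460,250,4);crop(t,'t18',340,200,450,290,4)"
```

```text
t 29.87 pos [ 0.5094 -0.3117  0.071 ] rpy [-1.7997e+02  1.3000e-01  5.0100e+00] open 0.0550 F [ 0.7 -0.3  0.1]
shift tool cm [ 0.04 -0.11  5.9 ] norm 5.9
rotvec [-0.03  0.13  0.01]
```

View pics/t18.png

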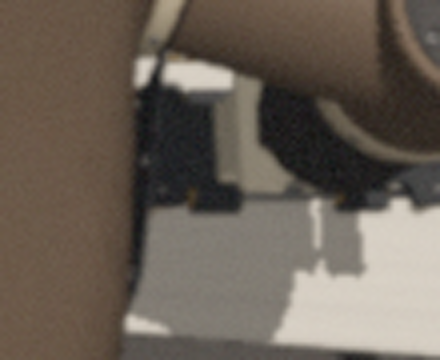

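Call:
step_arm --plan "5.5 0 -0.1 0 0 0 0; 5.5 0 0 2 0 0 0; 5.5 0 0 2 0 0 0; 5.5 0 0 1.2 0 0 0; 5.5 0 0 0.6 0 0 0; 5.5 0 0 0 0 0 0; 4.5 0 0 0 0 0 0; 3.5 0 0 0 0 0 0; 2.5 0 0 0 0 0 0; 1.5 0 0 0 0 0 0; 1.5 0 0 0 0 0 0; 1.5 0 0 0 0 0 0"

```text
clock: 30.97
tool_pos: [0.5105, -0.3111, 0.0143]
orientation: [180.0, -0.1, 5.0]
force: [-0.2, -1.0, 2.8]
opening: 0.0254
```

Call:
step_arm --plan "1.5 0 0 -1 0 0 0; 1.5 0 0 -2 0 0 0; 1.5 0 0 -3 0 0 0; 1.5 0 0 -3 0 0 0; 1.5 0 0 -3 0 0 0; 1.5 0.5 -2 0 0 0 0; 1.5 0.7 -3 0 0 0 0; 1.5 0.7 -3 0 0 0 0; 1.5 0.7 -3 0 0 0 0; 1.5 0.7 -3 0 0 0 0; 1.5 0.7 -3 0 0 0 0; 1.5 0.7 -3 0 0 0 0"

```text
clock: 31.97
tool_pos: [0.5389, -0.1059, 0.1341]
orientation: [-180.0, 0.0, 5.0]
force: [-0.0, -0.4, -1.7]
opening: 0.0255
```

Call:
step_arm --plan "1.5 0.7 -3 0 0 0 0; 1.5 0.7 -3 0 0 0 0; 1.5 0.7 -2 0 0 0 0; 1.5 0 0 0 0 0 0; 1.5 0 0 0 0 0 0; 1.5 0 0 0 0 0 0"

```text
clock: 32.47
tool_pos: [0.5528, -0.026, 0.1337]
orientation: [-180.0, 0.0, 5.0]
force: [0.5, -0.7, -2.6]
opening: 0.0252
```

```bash
python3 -c "
from h import *
go(.552,-.003,.0483,5)"
```

```text
t 32.47 pos [ 0.5528 -0.026   0.1337] rpy [-1.80e+02  4.00e-02  5.03e+00] open 0.0252 F [ 0.5 -0.7 -2.6]
shift tool cm [ 0.13 -2.29  8.54] norm 8.84
rotvec [-0.    0.04  0.03]
```

Call:
step_arm --plan "1.5 0 -1.2 0 0 0 0; 1.5 0 -1.1 0 0 0 0; 1.5 0 0 0 0 0 0; 1.5 0 0 2 0 0 0; 1.5 0 0 2 0 0 0; 1.5 0 0 2 0 0 0; 1.5 0 0 1.5 0 0 0; 1.5 0 0 0.5 0 0 0; 1.5 0 0 0.2 0 0 0; 1.5 0 0 0 0 0 0; 1.5 0 0 0 0 0 0"

```text
clock: 33.38
tool_pos: [0.552, -0.0028, 0.0525]
orientation: [-180.0, -0.1, 5.0]
force: [-0.1, -0.2, -1.8]
opening: 0.0251
```

```bash
python3 -c "
from h import *
go(.552,-.003,.0483,5)
s=snap('scene','scene19');crop(s,'s19',230,170,330,260,6)"
```

```text
t 33.38 pos [ 0.552  -0.0028  0.0525] rpy [-1.7999e+02 -8.0000e-02  5.0100e+00] open 0.0251 F [-0.1 -0.2 -1.8]
shift tool cm [-0.    0.01  0.42] norm 0.42
rotvec [-0.01 -0.08  0.01]
```

View pics/s19.png

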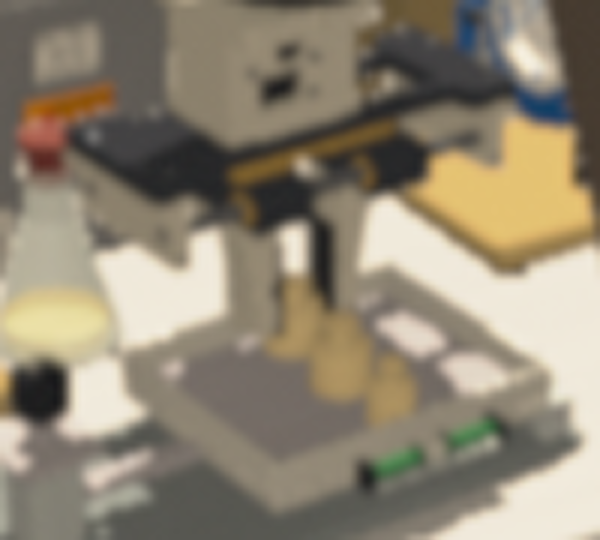

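Call:
step_arm --plan "1.5 0 0 0.2 0 0 0; 1.5 0 0 0.1 0 0 0; 1.5 0 0 0.1 0 0 0; 1.5 0 0 0 0 0 0; 1.5 0 0 0 0 0 0"

```text
clock: 33.85
tool_pos: [0.5516, -0.0029, 0.0483]
orientation: [-180.0, -0.1, 5.0]
force: [-2.4, 0.4, 4.6]
opening: 0.0254
```

Call:
step_arm --plan "3 0 0 0 0 0 0; 3.6 0 0 0 0 0 0; 4.5 0 0 0 0 0 0; 5.5 0 0 0 0 0 0; 5.5 0 0 0 0 0 0; 5.5 0 0 -1 0 0 0; 5.5 0 0 -2 0 0 0; 5.5 0 0 -3 0 0 0; 5.5 0 0 -3 0 0 0; 5.5 0 0 -2 0 0 0; 5.5 -1 -2 0 0 0 0; 5.5 -1 -3 0 0 0 0"

```text
clock: 34.85
tool_pos: [0.5279, 0.0445, 0.1599]
orientation: [-179.9, -0.2, 4.8]
force: [-0.0, 0.8, -0.9]
opening: 0.0547
```

Call:
step_arm --plan "5.5 -1 -3 0 0 0 0; 5.5 0 -3 0 0 0 0; 5.5 0 -3 0 0 0 0; 5.5 0 -3 0 0 0 0; 5.5 0 -2 0 0 0 0; 5.5 0 0 0 0 0 0; 5.5 0 0 0 0 0 0"

```text
clock: 35.43
tool_pos: [0.5047, 0.1847, 0.1581]
orientation: [-180.0, -0.0, 5.1]
force: [-0.2, -0.4, 1.0]
opening: 0.0548
```

```bash
python3 -c "
from h import *
go(.4965,.348,.15,-85)
s=snap('scene','scene20');t=snap('top','top20');crop(s,'s20',100,180,330,320,3.4);crop(t,'t20',140,195,340,270,3.8)"
```

```text
t 35.43 pos [0.5047 0.1847 0.1581] rpy [-1.7999e+02 -2.0000e-02  5.1300e+00] open 0.0548 F [-0.2 -0.4  1. ]
shift tool cm [  0.65 -16.33   0.81] norm 16.37
rotvec [-2.000e-02 -1.000e-02  9.013e+01]
```

View pics/t20.png

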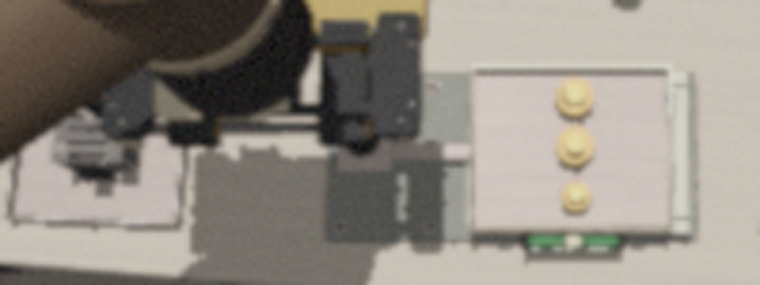

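View pics/s20.png

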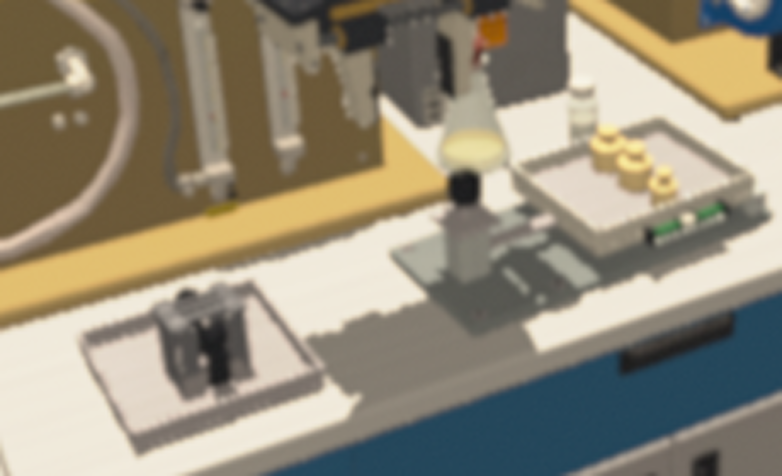

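All three weights stand in the pan with the bubble centred. Next I'll fetch the cap, starting by turning the tool by +90°.

Call:
step_arm --plan "6.5 0 0 0 0 0 6; 7.5 0 0 0 0 0 7; 8.7 0 0 0 0 0 7; 8.7 0 0 0 0 0 7; 8.7 0 0 0 0 0 7; 8.7 0 0 0 0 0 7; 8.7 0 0 0 0 0 7; 8.7 0 0 0 0 0 7; 8.7 0 0 0 0 0 7; 8.7 0 0 0 0 0 7; 8.7 0 0 0 0 0 7; 8.7 0 0 0 0 0 7"

```text
clock: 36.53
tool_pos: [0.5049, 0.1825, 0.1578]
orientation: [180.0, 0.0, -78.4]
force: [-0.0, -0.0, 0.4]
opening: 0.0868
```

Call:
step_arm --plan "8.7 0 0 0 0 0 7; 8.7 0 0 0 0 0 0; 8.7 0 0 0 0 0 0"

```text
clock: 36.78
tool_pos: [0.505, 0.1828, 0.1578]
orientation: [-180.0, 0.0, -84.8]
force: [-0.6, 0.9, -0.1]
opening: 0.0872
```

```bash
python3 -c "
from h import *
go(.496,.3477,.155,-84.9)"
```

```text
t 36.78 pos [0.505  0.1828 0.1578] rpy [-179.99    0.    -84.84] open 0.0872 F [-0.6  0.9 -0.1]
shift tool cm [-16.5   -0.59   0.28] norm 16.52
rotvec [-0.01  0.    0.06]
```

Call:
step_arm --plan "8.7 -1.5 0 0 0 0 0; 8.7 -2.5 -0.1 0 0 0 0; 8.7 -2.5 -0.1 0 0 0 0; 8.7 -2.5 -0.1 0 0 0 0; 8.7 -2.5 -0.1 0 0 0 0; 8.7 -2.5 -0.1 0 0 0 0; 8.7 -1.5 -0.1 0 0 0 0; 8.7 -1 0 0 0 0 0; 8.7 0 0 0 0 0 0; 8.7 0 0 0 0 0 0; 8.7 0 0 0 0 0 0"

```text
clock: 37.7
tool_pos: [0.4963, 0.3477, 0.1575]
orientation: [180.0, -0.0, -85.0]
force: [0.1, 0.6, 0.2]
opening: 0.087
```

```bash
python3 -c "
from h import *
go(.496,.3477,.034,-84.9)
s=snap('scene','scene21');t=snap('top','top21');crop(s,'s21',100,180,220,320,4);crop(t,'t21',130,195,210,270,6)
for p in [(164.5,223.5),(164.5,240)]: print(onz('top',*p,.0465))"
```

```text
t 37.70 pos [0.4963 0.3477 0.1575] rpy [ 1.7998e+02 -2.0000e-02 -8.4980e+01] open 0.0870 F [0.1 0.6 0.2]
shift tool cm [-0.    0.03 12.35] norm 12.35
rotvec [ 0.02 -0.02 -0.08]
[0.5157704  0.35000117 0.0465    ]
[0.46914257 0.34330308 0.0465    ]
```

View pics/s21.png

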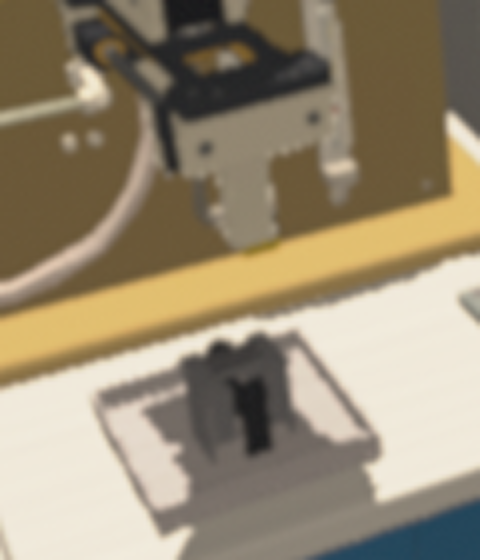

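Call:
step_arm --plan "8.7 0 0 2 0 0 0; 8.7 0 0 3 0 0 0; 8.7 0 0 3 0 0 0; 8.7 0 0 2 0 0 0; 8.7 0 0 1.5 0 0 0; 8.7 0 0 0.85 0 0 0; 8.7 0 0 0 0 0 0; 8.7 0 0 0 0 0 0"

```text
clock: 38.47
tool_pos: [0.4967, 0.3483, 0.0344]
orientation: [-180.0, -0.0, -85.0]
force: [0.5, -0.1, -0.1]
opening: 0.0869
```

Call:
step_arm --plan "7 0 0 0 0 0 0; 6 0 0 0 0 0 0; 5 0 0 0 0 0 0; 4.5 0 0 0 0 0 0; 4.5 0 0 0 0 0 0; 4.5 0 0 0 0 0 0; 4.5 0 0 0 0 0 0; 4.5 0 0 0 0 0 0"

```text
clock: 39.13
tool_pos: [0.4966, 0.349, 0.0361]
orientation: [-179.9, 0.0, -84.9]
force: [-6.3, -1.6, 15.7]
opening: 0.0516
```

Call:
step_arm --plan "4.5 0 0 -0.5 0 0 0; 4.5 0 0 -1.5 0 0 0; 4.5 0 0 -2.5 0 0 0; 4.5 0 0 -2.5 0 0 0; 4.5 0 0 -2.5 0 0 0; 4.5 0 0 -2.2 0 0 0; 4.5 0 0 0 0 0 0; 4.5 0 0 0 0 0 0; 4.5 0 0 0 0 0 0"

```text
clock: 39.88
tool_pos: [0.4959, 0.3482, 0.1505]
orientation: [179.9, -0.0, -85.0]
force: [-0.1, -0.1, -3.1]
opening: 0.0514
```

```bash
python3 -c "
from h import *
go(.5045,.1455,.155,-85)
s=snap('scene','scene22');crop(s,'s22',110,190,230,320,4.6)"
```

```text
t 39.88 pos [0.4959 0.3482 0.1505] rpy [ 1.7995e+02 -1.0000e-02 -8.5020e+01] open 0.0514 F [-0.1 -0.1 -3.1]
shift tool cm [20.27  0.9  -0.45] norm 20.29
rotvec [ 0.05 -0.01 -0.02]
```

View pics/s22.png

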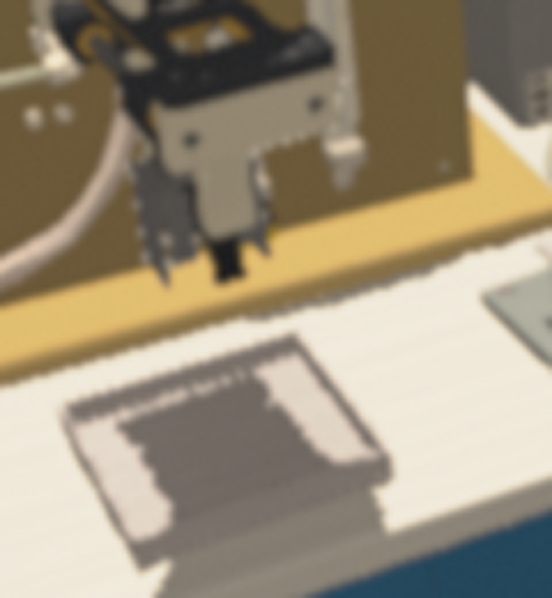

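The cap is held level. Moving it back above the tower.

Call:
step_arm --plan "4.5 1.5 0 0 0 0 0; 4.5 2.7 0.15 0 0 0 0; 4.5 2.7 0.15 0 0 0 0; 4.5 2.7 0.15 0 0 0 0; 4.5 2.7 0.15 0 0 0 0; 4.5 2.7 0.15 0 0 0 0; 4.5 2.7 0.1 0 0 0 0; 4.5 1.6 0 0 0 0 0; 4.5 0.9 0 0 0 0 0; 4.5 0 0 0 0 0 0; 4.5 0 0 0 0 0 0; 4.5 0 0 0 0 0 0"

```text
clock: 40.93
tool_pos: [0.5056, 0.147, 0.1507]
orientation: [180.0, -0.0, -85.0]
force: [0.0, 0.7, -1.2]
opening: 0.0516
```

```bash
python3 -c "
from h import *
go(.5043,.1453,.15,-85)
s=snap('scene','scene23');crop(s,'s23',200,150,300,280,4.6)"
```

```text
t 40.93 pos [0.5056 0.147  0.1507] rpy [ 1.7998e+02 -1.0000e-02 -8.4990e+01] open 0.0516 F [ 0.   0.7 -1.2]
shift tool cm [0.16 0.14 0.07] norm 0.23
rotvec [ 0.02 -0.01  0.01]
```

View pics/s23.png

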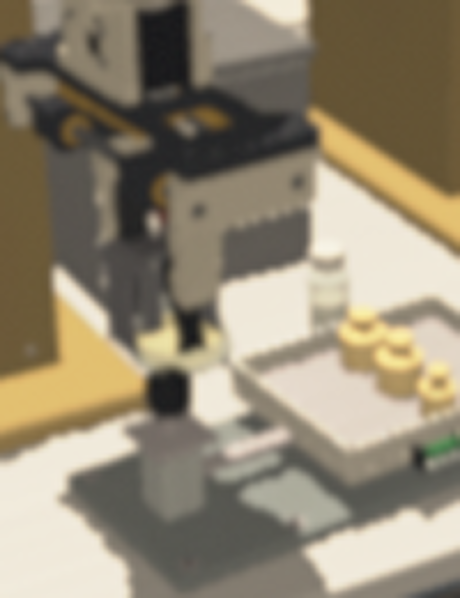

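Call:
step_arm --plan "4.5 0.12 0.1 0 0 0 0; 4.5 0 0 0 0 0 0; 4.5 0 0 1 0 0 0; 4.5 0 0 1 0 0 0; 4.5 0 0 0.7 0 0 0; 4.5 0 0 0.7 0 0 0; 4.5 0 0 0 0 0 0; 4.5 0 0 0 0 0 0"

```text
clock: 41.65
tool_pos: [0.5044, 0.1451, 0.1163]
orientation: [179.9, -0.1, -85.0]
force: [-0.4, -0.1, -0.8]
opening: 0.0517
```

```bash
python3 -c "
from h import *
go(.5043,.1453,.0775,-85)
s=snap('scene','scene24');crop(s,'s24',205,180,285,280,6)"
```

```text
t 41.65 pos [0.5044 0.1451 0.1163] rpy [ 1.7992e+02 -5.0000e-02 -8.4990e+01] open 0.0517 F [-0.4 -0.1 -0.8]
shift tool cm [-0.03  0.    3.88] norm 3.88
rotvec [ 0.08 -0.05  0.01]
```

View pics/s24.png

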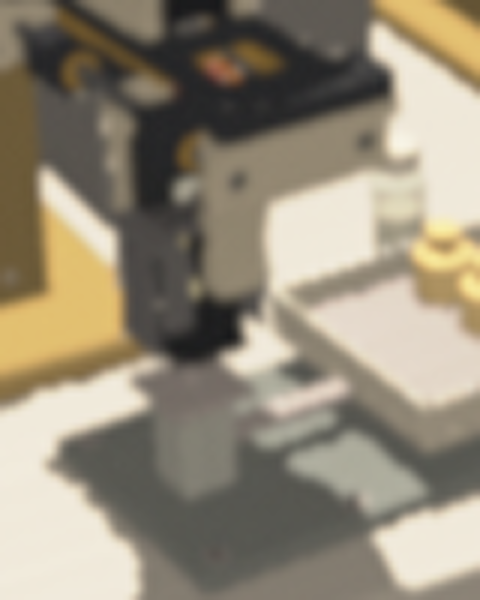

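The cap is over the knob with no contact force. Lowering further with force checks.

Call:
step_arm --plan "4.5 0 0 0.7 0 0 0; 4.5 0 0 0.7 0 0 0; 4.5 0 0 0.5 0 0 0; 4.5 0 0 0.3 0 0 0; 4.5 0 0 0 0 0 0; 4.5 0 0 0 0 0 0"

```text
clock: 42.2
tool_pos: [0.5046, 0.1452, 0.0948]
orientation: [180.0, -0.0, -85.0]
force: [-1.1, 0.5, -2.2]
opening: 0.0519
```

Call:
step_arm --plan "4.5 0 0 0.3 0 0 0; 4.5 0 0 0.3 0 0 0; 4.5 0 0 0.2 0 0 0; 4.5 0 0 0.2 0 0 0; 4.5 0 0 0 0 0 0; 4.5 0 0 0 0 0 0"

```text
clock: 42.7
tool_pos: [0.5046, 0.1453, 0.0849]
orientation: [180.0, -0.0, -85.0]
force: [-0.4, -0.6, -1.9]
opening: 0.0515
```

```bash
python3 -c "
from h import *
go(.5043,.1453,.0775,-85)
s=snap('scene','scene25');crop(s,'s25',205,180,285,280,6)"
```

```text
t 42.70 pos [0.5046 0.1453 0.0849] rpy [ 1.7999e+02 -1.0000e-02 -8.4990e+01] open 0.0515 F [-0.4 -0.6 -1.9]
shift tool cm [-0.    0.03  0.74] norm 0.74
rotvec [ 0.01 -0.01  0.01]
```

View pics/s25.png

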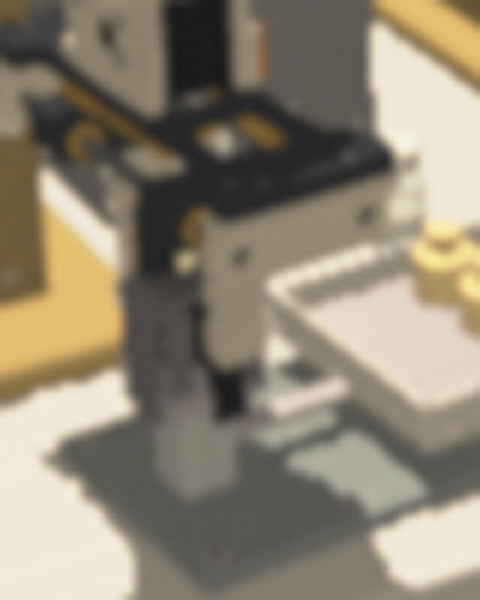

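No contact yet and 7.4 mm to go.

Call:
step_arm --plan "4.5 0 0 0.25 0 0 0; 4.5 0 0 0.2 0 0 0; 4.5 0 0 0.15 0 0 0; 4.5 0 0 0 0 0 0; 4.5 0 0 0 0 0 0"

```text
clock: 43.17
tool_pos: [0.5046, 0.1452, 0.0789]
orientation: [180.0, -0.0, -85.0]
force: [-0.2, -0.9, -1.0]
opening: 0.0516
```

Call:
step_arm --plan "4.5 0 0 0.1 0 0 0; 4.5 0 0 0.1 0 0 0; 4.5 0 0 0 0 0 0; 4.5 0 0 0 0 0 0"

```text
clock: 43.5
tool_pos: [0.5049, 0.1454, 0.0777]
orientation: [-180.0, 0.0, -85.0]
force: [-1.6, -1.1, 4.4]
opening: 0.0515
```

It touches at z = 0.0777, just as computed for fully seated. A little more pressure, then release.

Call:
step_arm --plan "4.5 0 0 0.1 0 0 0; 4.5 0 0 0 0 0 0; 4.5 0 0 0 0 0 0"

```text
clock: 43.75
tool_pos: [0.505, 0.1454, 0.0774]
orientation: [-179.9, 0.0, -85.0]
force: [-4.5, -0.1, 12.9]
opening: 0.0519
```

Call:
step_arm --plan "5.4 0 0 0 0 0 0; 5.8 0 0 0 0 0 0; 6.2 0 0 0 0 0 0; 6.8 0 0 0 0 0 0; 8 0 0 0 0 0 0; 8.7 0 0 0 0 0 0; 8.7 0 0 0 0 0 0; 8.7 0 0 -1 0 0 0; 8.7 0 0 -2 0 0 0; 8.7 0 0 -3 0 0 0; 8.7 0 0 -3 0 0 0; 8.7 0 0 0 0 0 0"

```text
clock: 44.75
tool_pos: [0.5079, 0.1468, 0.1728]
orientation: [-179.5, 0.2, -84.9]
force: [1.3, -0.2, -0.0]
opening: 0.087
```

Call:
step_arm --plan "8.7 -2 1 -1 0 0 0; 8.7 -3 1 0 0 0 0; 8.7 -3 1 0 0 0 0; 8.7 -3 1 0 0 0 0; 8.7 -3 0.5 0 0 0 0; 8.7 0 0 0 0 0 0; 8.7 0 0 0 0 0 0; 8.7 0 0 0 0 0 0"

```text
clock: 45.42
tool_pos: [0.4475, 0.2808, 0.1763]
orientation: [180.0, 0.0, -85.0]
force: [-0.2, -0.9, -0.3]
opening: 0.0872
```

```bash
python3 -c "
from h import *
go(.503,.1453,.15,-85)
s=snap('scene','scene26');t=snap('top','top26');crop(s,'s26',205,170,335,275,6);crop(t,'t26',215,195,335,275,6)"; python3 bub.py 26
```

```text
t 45.42 pos [0.4475 0.2808 0.1763] rpy [180.     0.   -84.95] open 0.0872 F [-0.2 -0.9 -0.3]
shift tool cm [13.99 -4.34  2.63] norm 14.88
rotvec [0.   0.   0.05]
scene
290.0:53/54 290.4:51/51 290.8:48/48 291.3:59/57 291.7:74/70 292.1:89/83 292.5:101/91 293.0:115/99 293.4:119/99 293.8:122/98 294.2:124/96 294.7:124/95 295.1:124/94 295.5:123/94 295.9:123/93 296.4:122/93 296.8:122/93 297.2:121/92 297.6:119/92 298.1:117/91 298.5:114/90 298.9:110/88 299.3:113/95 299.7:117/107 300.2:125/121 300.6:139/140 301.0:156/163 301.4:165/173 301.9:173/184 302.3:176/187 302.7:176/187 303.1:172/181 303.6:159/166 304.0:146/150 304.4:133/132 304.8:119/112 305.3:113/102 305.7:112/95 306.1:113/91 306.5:117/94 306.9:121/95 307.4:123/96 307.8:125/97 308.2:124/97 308.6:125/98 309.1:126/100 309.5:129/103 309.9:130/106 310.3:131/109 310.8:130/110 311.2:123/105 311.6:112/94 312.0:99/84 312.5:84/71 312.9:71/62 313.3:67/62 313.7:69/66 314.2:76/77 314.6:85/87 315.0:95/98
top
276.0:98/102 276.5:87/89 277.0:75/76 277.5:74/70 278.0:74/64 278.5:89/70 279.1:105/77 279.6:119/88 280.1:131/97 280.6:133/98 281.1:134/99 281.6:131/94 282.1:128/89 282.6:127/88 283.1:127/87 283.6:129/88 284.1:130/90 284.6:130/92 285.2:132/94 285.7:135/99 286.2:136/102 286.7:133/103 287.2:133/108 287.7:137/122 288.2:147/140 288.7:165/162 289.2:178/179 289.7:185/188 290.2:188/192 290.7:186/190 291.3:180/183 291.8:171/171 292.3:156/150 292.8:137/123 293.3:126/105 293.8:122/94 294.3:124/92 294.8:131/98 295.3:135/101 295.8:137/104 296.3:138/104 296.8:138/103 297.4:138/104 297.9:139/104 298.4:138/103 298.9:136/101 299.4:133/96 299.9:129/91 300.4:125/87 300.9:121/83 301.4:111/77 301.9:100/70 302.4:89/70 302.9:78/70 303.5:79/77 304.0:81/85 304.5:90/93 305.0:99/102 305.5:97/100 306.0:95/98
```

View pics/s26.png

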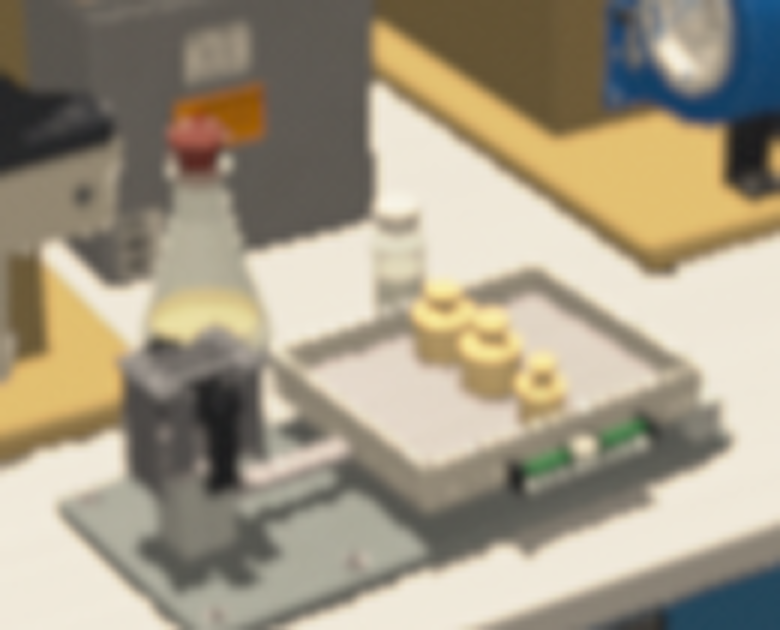

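View pics/t26.png

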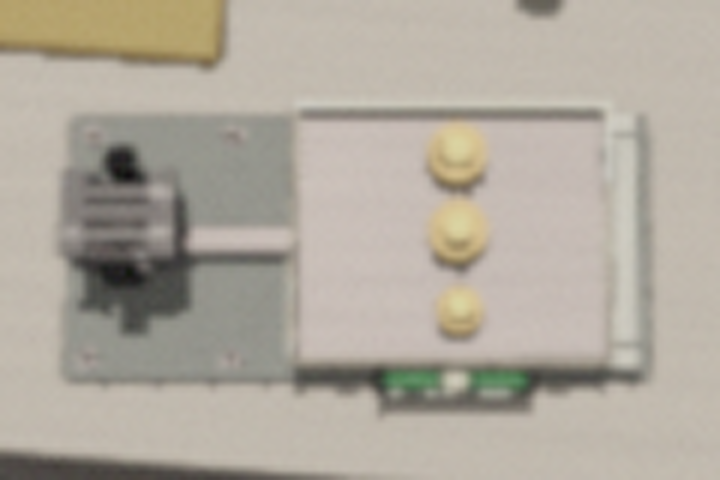

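View pics/top26.png

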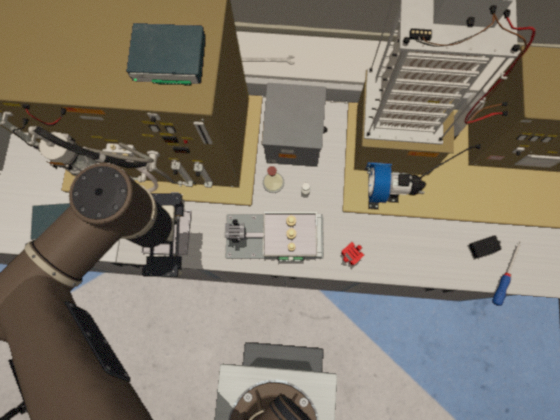

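View pics/scene26.png

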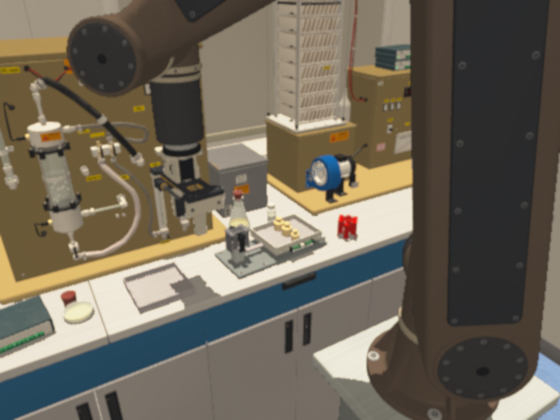

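No weight is left on the bench, the cap is seated, the bubble is at top 290.3 (tube middle 290.15), the vial is unmoved and the arm is free. Handing in.

```bash
python3 -c "
from plant import workorder,telemetry
print(telemetry.get_obs()['force']); print(workorder.close_job())"
```

```text
[ 0.36117502 -0.69454228  0.39743874]
the job is handed in; nothing more can be done
None
```

The job is handed in at about 45 s of the 210 s allowed, with every step done in the required order. It reported no verdict. One contact on the way, described below, might count against the run.

- **Cap off:** I squeezed both buttons (fingers closed to 51.6 mm), lifted the cap off and stood it upright in the tray.
- **Levelling:** I turned the knob about 87° anticlockwise until the bubble was centred, then let go of it.
- **Weights:** Only three weights were on the bench, two big and one small. All three now stand upright in the pan, and no weight is left on the bench.
- **Cap back on:** It went down to its computed seat height, where the arm felt contact, and I released it.

**Last checks:** In both cameras the bubble is within about 0.2 px of the tube's middle, roughly 0.5 mm or 1–2 mrad. The cap looks just as it did at the start, with its levers out. The vial is where it was, and there is almost no force on the arm.

**The contact:** After setting the cap in the tray I moved the gripper left and it brushed something there. The wrist force was briefly about 43 N, in a reading taken while the arm was moving. That is over the 40 N limit for the arm or gripper body pressing on something, if all of it was contact force. I backed off at once, and the pictures show nothing displaced.

Both cameras were blocked by the arm during each weight grasp. I relied on positions measured a moment earlier, and the finger openings (about 19.6, 25.8 and 25.4 mm) fitted the weights' sizes.

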